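Ready the bench scale and load the sample bricks

ROBOT

A 6-joint arm with a two-finger parallel gripper is mounted at the origin on the work surface. World frame = base frame: x ahead of the robot, y to its left, z up, the work surface at z = 0. Lengths are in mm, angles in rad, forces in N, time in s.
With the tool pointing down it reaches from about 275 to 750 mm from the base axis. Payload 10.2 kg.
Tool frame: the origin (TCP) lies midway between the tips of the shut fingers; the grasp point (between the pads) lies 19 mm behind it (ctrl.tcp_to_grasp is the z of the grasp point in the tool frame, in mm); z points along the fingers, y is the direction in which the jaws open and shut (so a half turn about z gives the same grasp; the last joint's range is limited). The gripper opens to 85 mm and grips with 20 to 120 N. Pads are 22 mm wide; open, the fingers measure 114 mm over their backs; the gripper's body (76 mm by 85 mm) begins 54 mm behind the grasp point. The pads swing forward as they close: fully open they stand 13 mm farther back than shut.
Start: joints at [0.984, 0.313, 1.498, -0, 1.331, -0.223], TCP at [186.823, 490.641, 231.294] pointing down, gripper open.
Joint ranges: [-2.94, 2.94], [-0.97, 2.17], [0.19, 2.56], [-1.23, 4.37], [0.02, 3.11], [-2.88, 2.88]. Speed limits (rad/s): [2.39, 2.39, 3.01, 3.14, 3.14, 3.14].

INTERFACE

Orientations are given as a unit quaternion [w, x, y, z].
In Python, from rig import sensors, capture, order, ctrl gives the robot as it stands. The module is installed in compiled form; this text tells all that it offers.
- The arm moves only by the tool play_rows, never from a script. Its argument "deltas" is a list of rows, each a list of 7 numbers: the shift along the world's x, y, z in units of 40 mm (1.0 is 40 mm), then the turn, a rotation vector about the world's x, y, z in units of 6 degrees (1.0 is 6 degrees), then the opening, from -1 (shut) to 1 (fully open). A call has 1 to 8 rows; each row shifts and turns the commanded pose from where the row before left it; what a row does not reach is not made up. A row lasts 1/12 s, in which the tool goes at most 41.7 mm and 7.16 degrees, less where a joint would pass 70% of its speed; a pose out of reach is approached as far as the arm can. A call is refused whole if a number of a shift passes 1 or a number of a turn 1, either way. A call with a gripper value outside its range is refused whole. The fingers move at their own pace and stop on an object; "squeeze" is the grip in N (left out, the last holds). Time passes only in rows, so rows that do not move let the fingers close. It gives the time, the measured TCP pose, the force and the opening at its end, in the units of the state.
- sensors.sense(): the state, without advancing time (a new reading comes with each control period).
- capture(name): name is "side" or "top"; returns a dict with "pixels" (384x512x3 uint8, red, green, blue), "z_map" (384x512 float32, mm along the optical axis (not along the pixel's ray), 0 where there is no reading), "fx", "fy", "cx", "cy" (pixels), "k1" (the pictures are not rectified: a ray, as slopes to the right and down, at radius r is drawn at 1 + k1 r^2 times it, then the intrinsics apply), "eye" and "rotation" of the camera in the world. Camera axes: x right, y down, z forward; pixel columns grow to the right and rows downward; lengths in mm; the calibration is good to about 2 mm. A picture is of the moment at which its call begins.
- order.finish_job(): hands the job in, once; it reports no verdict.
The state is a dict: "time_s": time; "joints": joint angles; "dq": joint speeds; "tau": joint torques, N m; "eef_pos": TCP position; "ee_rot": TCP orientation; "force": force on the tool from outside, world axes, zero at the start; "wrist_torque": the same for the moment, N m; "grip_width": opening from 0.0 (shut) to 1.0 (fully open).
Only numpy, scipy, OpenCV 4.12 (cv2) and the standard library are available. Lean on these libraries where they do the work, as an engineer would, in place of code of your own. Each camera call takes 0.05 s, during which the arm holds its last target. There are 200 camera calls.

TASK

Get the bench scale ready: move the hand brush from its pan onto the blue tool mat, and with the mallet knock the red transport-lock peg down flush with its collar, putting the mallet back on the mat. With the pan still empty, turn the tare dial until its yellow pointer reads zero at the red mark. Then lay every brick flat on the pan, side by side, setting them down rather than dropping them, and leave the jar, the baluster and the trowel alone.

Things in the scene. Friction and masses are not known exactly. Their poses are not given: they have to be found in the camera images.
- scale: green bench scale, fixed. Origin on the bench under the middle of the pan, z up. The pan is 250 (x) x 210 (y) mm; joined to its -y side is the console, a block 250 (x) x 125 (y) mm centred at y = -170 mm, its top 60 mm above the bench. On the console stand the tare dial (at x = -65, y = -170 mm) and the lock peg (at x = +65, y = -170 mm)
- pan (a point): centre of the pan's floor, 60 mm above the bench, axes as the scale's. Aluminium pan, inside 240 (x) x 200 (y) mm, with a rim 5 mm thick that rises 10 mm above the floor
- tare_dial (a joint): angle of the tare dial, rad. 0: the yellow pointer stands at the red zero mark, which points to the scale's -x (towards the robot); positive: turned counter-clockwise seen from above. Range -2.7 to 2.7, no stop or detent at zero, light friction (about 0.05 N m), stays where it is left. Starts at 0.7 to 2.4
- dial_grip (a point): on the dial's axis, 80 mm above the bench, at mid-height of its grip bar, 64 mm long, 14 mm thick, 24 mm tall (68 to 92 mm above the bench), which stands on a black disc 76 mm across whose top is 68 mm above the bench. x along the bar (the pointer is on its -x end); turns with the dial
- lock_peg (a joint): how far the transport-lock peg has been driven down, m: 0 up, 0.015 fully down and flush with its collar. A light spring and friction resist with 5 to 7 N; friction keeps it down where it is left
- peg_top (a point): centre of the top of the red peg, 22 mm across, which stands 82 mm above the bench when up and 67 mm when down. A steel collar 36 mm across and 7 mm tall is around its foot
- mat: blue tool mat, fixed flat on the bench to the right of the scale, 240 (x) x 220 (y) x 3 mm; origin under its centre. The mallet stands on its -y half; the +y half is free
- mallet_grip (a point): the grip point on the mallet's handle, 37 mm above the bench when it stands on the mat. The mallet stands on its head: a black upright rubber cylinder 48 mm across and 64 mm tall, its axis 50 mm from this point along +x; the head's lower face is 34 mm below this point. The wooden handle runs level along x, 24 mm wide (y) and 20 mm tall, from the head to 115 mm behind this point (-x). 0.34 kg
- brush_center (a point): middle of the wooden back of the hand brush, which lies bristles down on the pan: back 190 (x) x 34 (y) x 16 mm, 22 mm (this point) above what it lies on, with a stiff bristle block 120 x 28 x 14 mm under it. x along its length. 0.14 kg
- brick0_center (a point): terracotta-coloured brick, 100 (x) x 48 (y) x 36 (z) mm, about 0.33 kg, lying flat on the bench left of the scale; this point is its centre, half-way up; x along its length. Between two and four bricks are present
- brick1_center (a point): terracotta-coloured brick, 100 (x) x 48 (y) x 36 (z) mm, about 0.33 kg, lying flat on the bench left of the scale; this point is its centre, half-way up; x along its length. Between two and four bricks are present
- brick2_center (a point): terracotta-coloured brick, 100 (x) x 48 (y) x 36 (z) mm, about 0.33 kg, lying flat on the bench left of the scale; this point is its centre, half-way up; x along its length. Between two and four bricks are present
- brick3_center (a point): terracotta-coloured brick, 100 (x) x 48 (y) x 36 (z) mm, about 0.33 kg, lying flat on the bench left of the scale; this point is its centre, half-way up; x along its length. Between two and four bricks are present
- jar: white-capped jar, 70 mm across, 110 mm tall, beyond the scale: leave alone
- baluster: small turned plaster baluster, 70 mm across, 140 mm tall, beyond the scale: leave alone
- trowel: trowel with a wooden handle lying flat beyond the mat, 210 mm long: leave alone
There are look-alikes about, which are no part of the job. What is shaped like the part that bears brick0_center but turquoise is not meant. What is shaped like the part that bears brick1_center but turquoise is not meant.

How it is judged (in metres and radians):
On the way, in this order (a step that is already met when the one before it is completed fails the run):
1. the brush is on the tool mat and the lock peg is driven down, with no brick on the pan (x of brush_center in the frame of mat between -0.12 and 0.12 m and y of brush_center in the frame of mat between -0.11 and 0.11 m and z of brush_center in the frame of mat below 0.07 m and linear speed of brush below 0.03 m/s and value of joint lock_peg above 0.0115 m and not (x of brick0_center in the frame of pan between -0.13 and 0.13 m and y of brick0_center in the frame of pan between -0.11 and 0.11 m and z of brick0_center in the frame of pan below 0.08 m) and not (x of brick1_center in the frame of pan between -0.13 and 0.13 m and y of brick1_center in the frame of pan between -0.11 and 0.11 m and z of brick1_center in the frame of pan below 0.08 m) and not (x of brick2_center in the frame of pan between -0.13 and 0.13 m and y of brick2_center in the frame of pan between -0.11 and 0.11 m and z of brick2_center in the frame of pan below 0.08 m) and not (x of brick3_center in the frame of pan between -0.13 and 0.13 m and y of brick3_center in the frame of pan between -0.11 and 0.11 m and z of brick3_center in the frame of pan below 0.08 m)), for 0.2 s.
2. the tare dial reads zero, with the pan still empty (value of joint tare_dial between -0.1 and 0.1 rad and not (x of brick0_center in the frame of pan between -0.13 and 0.13 m and y of brick0_center in the frame of pan between -0.11 and 0.11 m and z of brick0_center in the frame of pan below 0.08 m) and not (x of brick1_center in the frame of pan between -0.13 and 0.13 m and y of brick1_center in the frame of pan between -0.11 and 0.11 m and z of brick1_center in the frame of pan below 0.08 m) and not (x of brick2_center in the frame of pan between -0.13 and 0.13 m and y of brick2_center in the frame of pan between -0.11 and 0.11 m and z of brick2_center in the frame of pan below 0.08 m) and not (x of brick3_center in the frame of pan between -0.13 and 0.13 m and y of brick3_center in the frame of pan between -0.11 and 0.11 m and z of brick3_center in the frame of pan below 0.08 m)), for 0.2 s.
At the end, for the whole second after the job is handed in: every brick present lies flat (within 0.12 rad) on the pan's floor, its centre inside the rim; the dial is within 0.1 rad of zero; the peg is driven down at least 11.5 of its 15 mm; the brush's centre and the mallet's grip point are over the tool mat, both at rest on it (x of brush_center in the frame of mat between -0.12 and 0.12 m and y of brush_center in the frame of mat between -0.11 and 0.11 m and z of each of brush_center, mallet_grip in the frame of mat below 0.07 m and linear speed of each of brush, mallet, brick0, brick1, brick2, brick3 below 0.03 m/s and x of mallet_grip in the frame of mat between -0.12 and 0.12 m and y of mallet_grip in the frame of mat between -0.11 and 0.11 m and value of joint lock_peg above 0.0115 m and value of joint tare_dial between -0.1 and 0.1 rad and x of brick0_center in the frame of pan between -0.12 and 0.12 m and y of brick0_center in the frame of pan between -0.1 and 0.1 m and z of brick0_center in the frame of pan between 0.012 and 0.024 m and angle between the z axis of each of brick0_center, brick1_center, brick2_center, brick3_center and the z axis of pan, either way round below 0.12 rad and x of brick1_center in the frame of pan between -0.12 and 0.12 m and y of brick1_center in the frame of pan between -0.1 and 0.1 m and z of brick1_center in the frame of pan between 0.012 and 0.024 m and x of brick2_center in the frame of pan between -0.12 and 0.12 m and y of brick2_center in the frame of pan between -0.1 and 0.1 m and z of brick2_center in the frame of pan between 0.012 and 0.024 m and x of brick3_center in the frame of pan between -0.12 and 0.12 m and y of brick3_center in the frame of pan between -0.1 and 0.1 m and z of brick3_center in the frame of pan between 0.012 and 0.024 m); the robot touches nothing.
It fails at once if the peg is pressed by something other than the mallet (contact force between lock_peg and the fingers above 2 N or contact force between lock_peg and the arm above 2 N or contact force between lock_peg and brush above 2 N or contact force between lock_peg and brick0 above 2 N or contact force between lock_peg and brick1 above 2 N or contact force between lock_peg and brick2 above 2 N or contact force between lock_peg and brick3 above 2 N).
It fails at once if a brick is dropped from a height ((z of brick0_center in the frame of pan above 0.06 m and linear speed of brick0 above 0.6 m/s and contact force between brick0 and the fingers below 0.01 N) or (z of brick1_center in the frame of pan above 0.06 m and linear speed of brick1 above 0.6 m/s and contact force between brick1 and the fingers below 0.01 N) or (z of brick2_center in the frame of pan above 0.06 m and linear speed of brick2 above 0.6 m/s and contact force between brick2 and the fingers below 0.01 N) or (z of brick3_center in the frame of pan above 0.06 m and linear speed of brick3 above 0.6 m/s and contact force between brick3 and the fingers below 0.01 N)).
It fails at once if the jar, baluster or trowel is disturbed (distance of any of jar, baluster, trowel from where it was at the start of the episode above 0.03 m).
Of brick0, brick1, brick2, brick3 only 2 to 4 are there at a start; the rules pass over those that are not, and their reading is None.
At some moment in a run one of brick0, brick1, brick2, brick3, brush may be knocked a few centimetres aside while the robot is not near it.
It also fails if it takes over 210 s, if anything falls off the work surface, if the arm or the gripper's body presses on something with over 40 N, if the wrist force passes 120 N, or if a joint passes its speed limit or range.

## Working session

There is one attempt and no reset: what is moved stays moved. The work goes in short steps, Python scripts to look and compute and a tool call to move; the robot and the scene stay as the last step left them, time stands still between calls to the robot, and variables do not carry over. Pictures are saved under pics/ and viewed, about 12 in all and at most 16, crops included, and the job is handed in when it is done.

Besides the shell and the picture viewer there is one more tool, called after ">>>" as name(argument=value, ...) on one line, values as JSON. play_rows: Moves the arm, as the interface text tells. Its arguments: {"type":"object","properties":{"deltas":{"type":"array","items":{"type":"array","items":{"type":"number"}}},"squeeze":{"type":"number"}},"required":["deltas"]}

```bash
mkdir -p pics; cat > h.py <<'E'
import numpy as np, cv2
from rig import sensors, capture, order, ctrl
def snap(n): 
    c=capture(n); c['K']=np.array([[c['fx'],0,c['cx']],[0,c['fy'],c['cy']],[0,0,1.]]); return c
def save(c,f,crop=None,s=1):
    im=c['pixels'][...,::-1]
    if crop: im=im[crop[1]:crop[3],crop[0]:crop[2]]
    cv2.imwrite('pics/'+f,cv2.resize(im,None,fx=s,fy=s,interpolation=cv2.INTER_CUBIC))
def rays(c,uv):
    uv=np.atleast_2d(np.asarray(uv,float)); d=np.c_[(uv[:,0]-c['cx'])/c['fx'],(uv[:,1]-c['cy'])/c['fy']]
    u=d.copy()
    for _ in range(20): u=d/(1+c['k1']*(u**2).sum(1,keepdims=True))
    return np.c_[u,np.ones(len(u))]
def plane(c,uv,z):
    d=rays(c,uv)@np.array(c['rotation']).T; e=np.array(c['eye']); return e+d*((z-e[2])/d[:,2])[:,None]
def cloud(c,mask=None):
    m=c['z_map']>0
    if mask is not None: m&=mask>0
    v,u=np.nonzero(m); return rays(c,np.c_[u,v])*c['z_map'][v,u][:,None]@np.array(c['rotation']).T+np.array(c['eye'])
def proj(c,P):
    q=(np.atleast_2d(P)-np.array(c['eye']))@np.array(c['rotation']); u=q[:,:2]/q[:,2:]; u=u*(1+c['k1']*(u**2).sum(1,keepdims=True))
    return u*[c['fx'],c['fy']]+[c['cx'],c['cy']]
def hsv(c): return cv2.cvtColor(c['pixels'],cv2.COLOR_RGB2HSV)
E
python3 - <<'E'
from h import *
for n in('top','side'):
    c=snap(n); save(c,n+'0.png',s=1.5); print(n,c['fx'],c['k1'],c['eye'],np.round(c['rotation'],3).tolist())
print(sensors.sense(), ctrl.tcp_to_grasp)
E
```

```text
top 379.54755344451195 0.01856332749077375 [ 326.73544787   62.55234026 1413.42624354] [-0.056, 0.71, -0.699, 0.057]
side 456.53888818111557 -0.15442035434841145 [ 433.08619955 -995.31003698  944.72276746] [-0.431, 0.9, -0.058, 0.021]
{'time_s': 0.1, 'joints': array([ 9.83622120e-01,  3.13387457e-01,  1.49837708e+00, -1.35806547e-05,
        1.33100916e+00, -2.23399631e-01]), 'dq': array([ 0.0018205 , -0.00253375,  0.0005004 ,  0.00079241,  0.00081933,
       -0.00016592]), 'tau': array([ 1.89582606e-03, -4.12897003e+01, -2.60139889e+01, -2.72438810e-04,
        2.97525366e-03,  3.68425265e-05]), 'eef_pos': array([186.67585369, 490.43464061, 230.78966679]), 'ee_rot': array([-2.26772027e-04,  1.80884429e-01,  9.83504181e-01, -5.45284630e-04]), 'force': array([0.20914485, 0.69307785, 0.1521861 ]), 'wrist_torque': array([-0.04932695,  0.00439592, -0.04427456]), 'grip_width': 0.9999286420028853} -18.700000000000003
```

```bash
python3 - <<'E'
s=open('h.py').read()
s=s.replace("    c=capture(n); ","    c=capture(n); w,x,y,z=c['rotation']; c['rotation']=Rotation.from_quat([x,y,z,w]).as_matrix(); ").replace("import numpy as np, cv2","import numpy as np, cv2\nfrom scipy.spatial.transform import Rotation")
open('h.py','w').write(s)
E
```

```text
(no output)
```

View pics/top0.png

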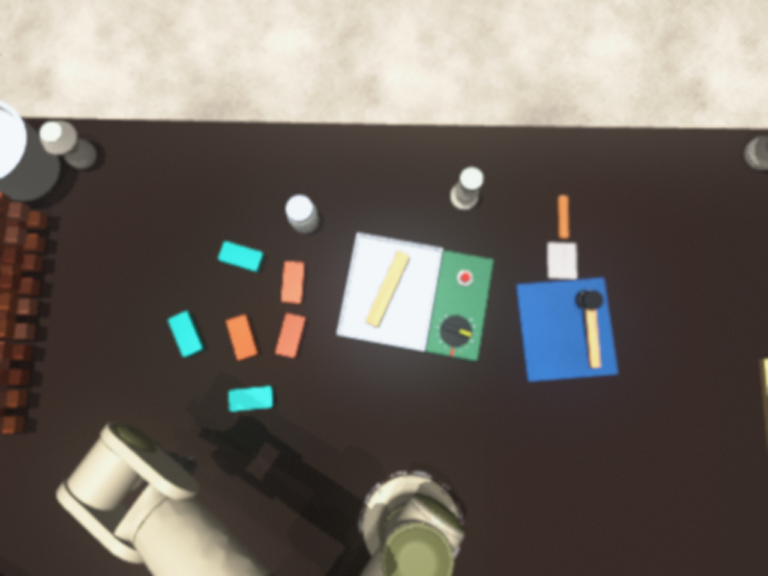

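View pics/side0.png

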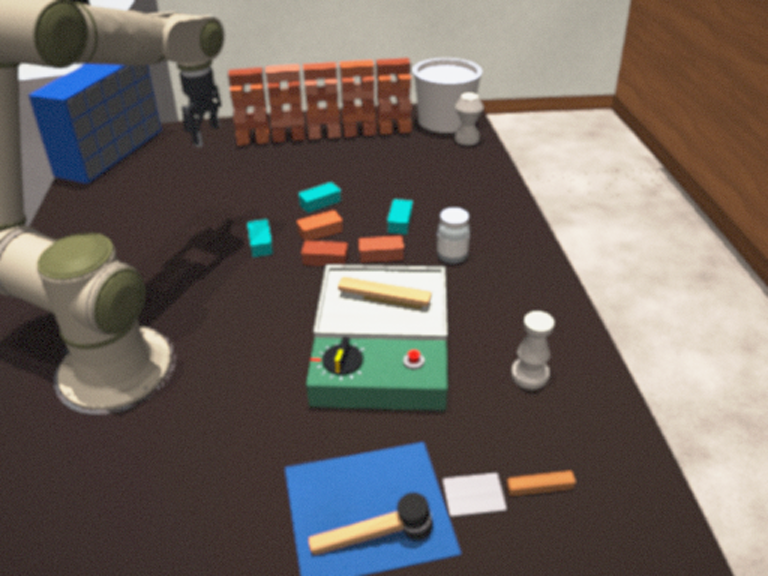

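The top view (1.5x) shows the pan at (395,292) with the brush on it, and the dial at (457,331) with its pointer at about image-right. The red peg is at (465,277). The mat is at (567,330) with the mallet on it, its head at (590,299).

Brick-shaped things:
- **Terracotta:** (292,282), (291,335) and (241,337). These are the bricks meant.
- **Turquoise:** (240,256), (185,333) and (250,398). These are look-alikes.
- **Brick stacks at far left:** decoration.

The side view agrees that there are three terracotta bricks.

```bash
cat > m.py <<'E'
from h import *
def blobs(mask,amin):
    mask=cv2.morphologyEx(mask.astype(np.uint8)*255,cv2.MORPH_OPEN,np.ones((2,2)))
    cs,_=cv2.findContours(mask,cv2.RETR_EXTERNAL,cv2.CHAIN_APPROX_NONE)
    return [k for k in cs if cv2.contourArea(k)>amin]
def rect(c,k,z):
    P=plane(c,k[:,0,:],z)[:,:2].astype(np.float32); (x,y),(w,h),a=cv2.minAreaRect(P)
    if w<h: w,h,a=h,w,a-90
    return np.round([x,y,w,h,(a+90)%180-90],1)
def region(mask,x0,y0,x1,y1):
    r=np.zeros_like(mask); r[y0:y1,x0:x1]=mask[y0:y1,x0:x1]; return r
def allm(c):
    H=hsv(c); h,s,v=[H[...,i].astype(int) for i in range(3)]
    ter=(h<14)&(s>100)&(v>120)
    for k in blobs(region(ter,130,150,225,280),100): print('brick',k.mean((0,1)),rect(c,k,36))
    wood=(h>14)&(h<30)&(s>60)&(v>140)
    for k in blobs(wood,100): print('wood',k.mean((0,1)),'z0',rect(c,k,0),'z47',rect(c,k,47),'z90',rect(c,k,90))
    gr=(h>65)&(h<90)&(s>80)&(v>50)
    for k in blobs(gr,400): print('green',k.mean((0,1)),rect(c,k,60))
    bl=(h>100)&(h<125)&(s>120)
    for k in blobs(bl,800): print('blue',k.mean((0,1)),rect(c,k,3))
    wh=(s<60)&(v>150)
    for k in blobs(region(wh,220,140,300,250),800): print('pan',k.mean((0,1)),rect(c,k,70))
    red=((h<8)|(h>172))&(s>130)&(v>100)
    for k in blobs(region(red,285,150,340,250),4): print('red',k.mean((0,1)),plane(c,k.mean((0,1)),82)[0],cv2.contourArea(k))
    yel=(h>22)&(h<35)&(s>140)&(v>120)
    for k in blobs(region(yel,285,200,330,250),2): print('yel',k.mean((0,1)),plane(c,k.mean((0,1)),92)[0])
    dk=(v<45)
    for k in blobs(region(dk,370,180,410,220),60): print('head',k.mean((0,1)),rect(c,k,68))
    for k in blobs(region(v<70,285,200,325,240),60): print('dial',k.mean((0,1)),rect(c,k,68))
if __name__=='__main__':
    c=snap('top'); allm(c); save(c,'crop1.png',(90,130,420,290),2.4)
E
python3 m.py
```

```text
brick [161.55263158 225.48684211] [426.4 410.4 105.4  53.3  19.8]
brick [193.90909091 224.22077922] [432.2 293.1 104.8  52.9 -12.7]
brick [195.63636364 188.74025974] [562.5 292.9 105.5  53.4  -2.5]
wood [395.59756098 226.04878049] z0 [ 438.5 -450.   137.5   23.4    2. ] z47 [ 434.8 -432.9  132.9   22.7    2. ] z90 [ 431.4 -417.3  128.7   22.     2. ]
wood [259.09708738 193.25242718] z0 [555.9  58.4 193.7  30.3 -23.3] z47 [548.3  58.5 187.2  29.3 -23.3] z90 [541.3  58.7 181.3  28.3 -23.3]
green [167.72941176 266.25882353] [282.1 374.7 109.1  56.1 -83.8]
green [124.41772152 223.30379747] [430.  535.6 110.5  60.5  25.5]
green [306.48805461 210.20477816] [ 508.6 -116.1  251.6  122.7   -9.7]
green [161.03846154 171.44871795] [620.2 416.5 109.7  57.7  74.1]
blue [378.11983471 220.42561983] [ 461.6 -385.2  244.4  225.5    5.6]
pan [260.908 195.336] [538.9  52.5 255.1 215.2  -9.8]
red [310.8 185.5] [ 572.72488894 -124.7901701    82.        ] 8.0
yel [310.5        222.41666667] [ 440.12537968 -121.4278779    92.        ]
```

```bash
python3 - <<'E'
from h import *
c=snap('top'); print(plane(c,[393.3,199.3],67), proj(c,[[529,-429.6,67],[479,-431,47],[573,-126,82],[445.5,-104.5,92],[541,58.7,90]]))
cs=snap('side'); print(proj(cs,[[529,-429.6,67],[479,-431,47],[573,-126,82],[445.5,-104.5,92],[541,58.7,90]])*1.5)
E
```

```text
[[ 529.87007415 -421.70466815   67.        ]] [[395.5246803  199.57514046]
 [394.51169562 214.07845297]
 [311.13890747 185.42932796]
 [305.63144292 220.79896928]
 [259.22633189 193.12552959]]
[[409.05167442 507.22985245]
 [375.88860174 519.23145735]
 [408.15865279 355.1862521 ]
 [336.05421844 349.58726949]
 [378.38100685 289.20212498]]
```

View pics/crop1.png

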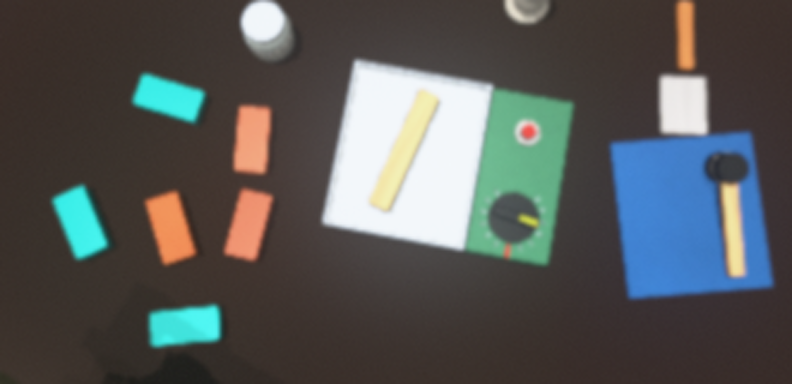

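>>> play_rows(deltas=[[1,-1,0,0,0,0,1],[1,-1,0,0,0,0,1],[1,-1,0,0,0,0,1],[1,-1,0,0,0,0,1],[1,-1,0,0,0,0,1],[1,-1,0,0,0,0,1],[1,-1,0,0,0,0,1],[1,-1,0,0,0,-0.4,1]])

```text
time_s: 0.92
eef_pos: [423.6, 253.2, 231.4]
ee_rot: [0.0, 0.201, 0.98, 0.0]
force: [0.3, 0.9, -0.2]
grip_width: 1.001
```

```bash
python3 - <<'E'
from h import *
from m import *
for n,r in(('side',(200,170,300,215)),('top',(235,150,280,230))):
    c=snap(n); H=hsv(c); h,s,v=[H[...,i].astype(int) for i in range(3)]
    w=(h>14)&(h<32)&(s>60)&(v>120)
    for k in blobs(region(w,*r),60): print(n,k.mean((0,1)),rect(c,k,90)); 
    for zz in(82,):
        R=((h<8)|(h>172))&(s>130)&(v>100)
        b=(265,225,290,245) if n=='side' else (300,175,325,200)
        for k in blobs(region(R,*b),4): print('peg',k.mean((0,1)),plane(c,k.mean((0,1)),80))
    W=(w&(c['z_map']>0)).astype(np.uint8); 
    P=cloud(c,region(W,*r)); print('cloud',np.median(P,0),P.min(0),P.max(0))
E
```

```text
side [257.39416058 194.33576642] [550.8  49.5 191.9  42.3 -23.5]
peg [276.5        237.95454545] [[ 584.36236036 -130.02011952   80.        ]]
cloud [553.20148514  54.88539973  89.12899212] [461.28010345  10.00793877  58.48193813] [639.36981014 138.31228288  95.7084664 ]
top [259.10679612 193.25242718] [541.3  58.7 181.3  28.2 -23.4]
peg [310.8 185.5] [[ 573.09440162 -125.07158638   80.        ]]
cloud [543.10980594  63.01127185  90.49822583] [459.09354136  17.86133965  82.16174034] [632.11331865 107.47489553  98.89285639]
```

>>> play_rows(deltas=[[0.5,-0.8,-0.2,0,0,0,1],[0.5,-0.8,-0.2,0,0,0,1],[0.5,-0.8,-0.2,0,0,0,1],[0.5,-0.8,-0.2,0,0,0,1],[0.5,-0.8,-0.2,0,0,0,1],[0.45,-0.85,-0.2,0,0,0,1],[0,0,-0.4,0,0,0,1],[0,0,0,0,0,0,1]])

```text
time_s: 1.68
eef_pos: [539.7, 59.8, 164.4]
ee_rot: [-0.003, 0.203, 0.979, -0.0]
force: [0.8, 0.9, -1.1]
grip_width: 1.001
```

```bash
python3 - <<'E'
from h import *
s=sensors.sense(); p=s['eef_pos']; q=s['ee_rot']; R=Rotation.from_quat([q[1],q[2],q[3],q[0]]).as_matrix(); print(p)
out=[]
for n in('top','side'):
    c=snap(n); a=proj(c,[p+R@[0,0,-10],p+R@[0,42,-13],p+R@[0,-42,-13]]); 
    im=c['pixels'][...,::-1].copy(); im=cv2.resize(im,None,fx=4,fy=4,interpolation=cv2.INTER_CUBIC)
    for u in a: cv2.drawMarker(im,tuple(int(t*4+2) for t in u),(255,0,255),cv2.MARKER_CROSS,14,1)
    x,y=(a[0]*4).astype(int); out.append(cv2.copyMakeBorder(im[max(0,y-260):y+260,x-195:x+195],0,0,0,0,0)); print(n,a)
cv2.imwrite('pics/cal.png',np.hstack([o[:520] for o in out]))
E
```

```text
[539.67561246  59.83993529 164.41801171]
top [[259.01391875 189.4278445 ]
 [247.45416209 184.12959523]
 [270.63296861 194.43114755]]
side [[251.24089395 169.69452338]
 [255.36932518 160.76377787]
 [246.87806066 177.33451003]]
```

View pics/cal.png

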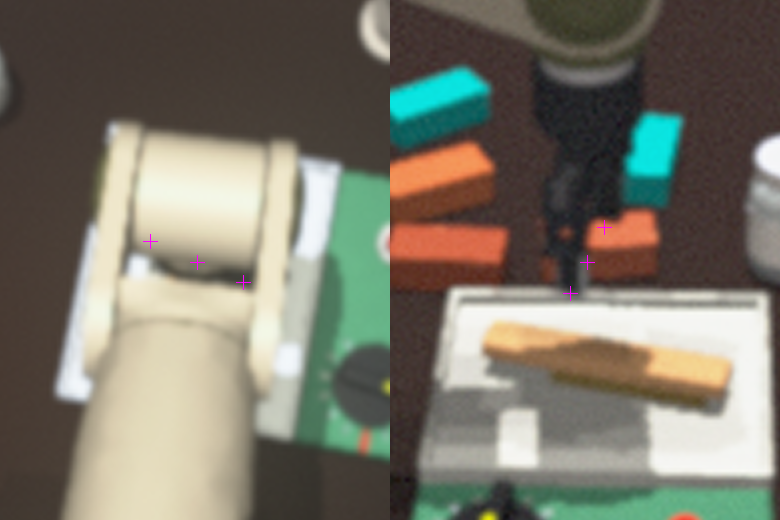

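```bash
python3 - <<'E'
from h import *
from m import *
t=np.linspace(0,2*np.pi,60); 
o=[]
for n in('top','side'):
    c=snap(n); im=cv2.resize(c['pixels'][...,::-1],None,fx=3,fy=3,interpolation=cv2.INTER_CUBIC)
    for r,col in((75,(255,0,255)),(100,(0,255,255))):
        P=np.c_[r*np.cos(t),r*np.sin(t),0*t+5]; cv2.polylines(im,[np.round(proj(c,P)*3+1).astype(int)],True,col,1)
    u=(proj(c,[[0,0,0]])[0]*3).astype(int); print(n,u/3)
    y0=min(max(0,u[1]-200),1152-400); x0=max(0,u[0]-200); o.append(im[y0:y0+400,x0:x0+400])
    H=hsv(c); h,s,v=[H[...,i].astype(int) for i in range(3)]
    P=cloud(c,(h>100)&(h<125)&(s>120)&(c['z_map']>0)); P=P[(P[:,2]<40)&(P[:,1]<-200)]; print('mat',P.mean(0),np.percentile(P,[1,99],axis=0))
    for nm,m in(('ter',(h<14)&(s>100)&(v>120)),('turq',(h>82)&(h<100)&(s>100))):
      for k in blobs(m,60):
        mm=np.zeros(h.shape,np.uint8); cv2.drawContours(mm,[k],-1,1,-1)
        P=cloud(c,mm); 
        P=P[(P[:,2]>31)&(P[:,2]<41)]
        if len(P)>30: print(nm,P.mean(0).round(1))
cv2.imwrite('pics/base.png',np.hstack(o))
E
```

```text
top [273.33333333 348.66666667]
mat [ 461.33743087 -370.89044491    3.62129363] [[ 342.14638612 -496.14432888   -3.38609805]
 [ 586.25051427 -267.671155     10.8572027 ]]
ter [426.9 412.5  36.7]
ter [435.  295.3  36.6]
ter [564.6 295.8  36.2]
turq [283.9 384.5  36.6]
turq [434.3 548.4  36.5]
turq [628.5 427.1  36. ]
side [ 75. 244.]
mat [ 468.13770293 -380.36710358    2.7957936 ] [[ 348.8146891  -489.71961307   -1.92238172]
 [ 592.37378172 -269.10865608    7.13445651]]
ter [443.6 292.3  35.6]
ter [596.1 287.6  35.9]
ter [436.9 409.6  35.7]
turq [290.  378.8  36.1]
turq [641.4 421.8  36.1]
turq [442.5 545.   36.2]
```

View pics/base.png

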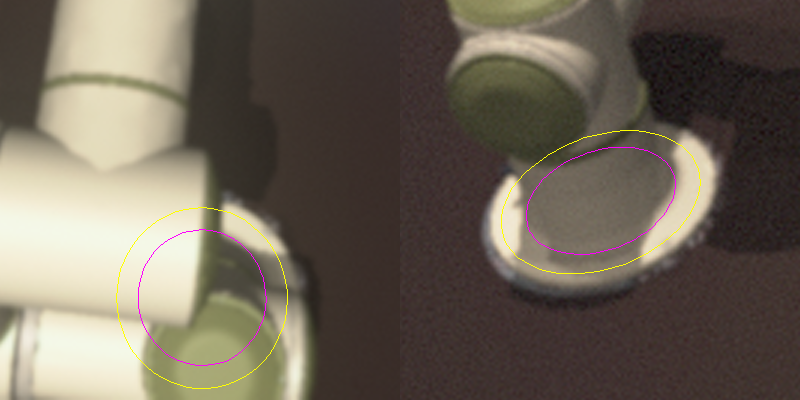

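```bash
python3 - <<'E'
from h import *
s=sensors.sense(); p=s['eef_pos']; q=s['ee_rot']; R=Rotation.from_quat([q[1],q[2],q[3],q[0]]).as_matrix()
c=snap('side'); P=cloud(c); L=(P-p)@R  # tool frame
m=(abs(L[:,0])<60)&(abs(L[:,1])<80)&(L[:,2]>-150)&(L[:,2]<5); L=L[m]
print('dirs tool x,y in world',R[:,0].round(2),R[:,1].round(2))
for a in range(-150,5,10):
    k=(L[:,2]>=a)&(L[:,2]<a+10)
    if k.sum()>5:
        A=L[k]; n=A[A[:,1]>0]; f=A[A[:,1]<0]
        print(a,k.sum(),[ (len(z),np.percentile(z,[3,50,97],axis=0)[:,:2].round(0).tolist()) for z in (n,f) if len(z)>5])
E
```

```text
dirs tool x,y in world [-0.92  0.39 -0.  ] [0.39 0.92 0.  ]
-150 86 [(84, [[-40.0, -37.0], [-14.0, -30.0], [27.0, -8.0]])]
-140 85 [(83, [[-39.0, -38.0], [-12.0, -32.0], [27.0, -9.0]])]
-130 32 [(32, [[-38.0, -39.0], [-5.0, -33.0], [12.0, -9.0]])]
-120 90 [(90, [[-15.0, -69.0], [-6.0, -52.0], [8.0, -15.0]])]
-110 82 [(10, [[-23.0, 4.0], [-18.0, 11.0], [-13.0, 17.0]]), (72, [[-22.0, -70.0], [-11.0, -48.0], [14.0, -13.0]])]
-100 73 [(9, [[-23.0, 9.0], [-19.0, 13.0], [-15.0, 19.0]]), (64, [[-22.0, -72.0], [-11.0, -66.0], [12.0, -17.0]])]
-90 46 [(41, [[-21.0, -73.0], [-13.0, -66.0], [8.0, -25.0]])]
-80 60 [(14, [[-20.0, 27.0], [-16.0, 33.0], [-11.0, 74.0]]), (46, [[-19.0, -73.0], [-11.0, -66.0], [9.0, -24.0]])]
-70 64 [(10, [[-16.0, 37.0], [-14.0, 64.0], [-10.0, 72.0]]), (54, [[-15.0, -74.0], [-5.0, -68.0], [8.0, -38.0]])]
-60 17 [(10, [[-15.0, 43.0], [-11.0, 47.0], [-7.0, 51.0]]), (7, [[-15.0, -69.0], [-14.0, -52.0], [-1.0, -44.0]])]
-50 30 [(11, [[-14.0, 42.0], [-8.0, 44.0], [-3.0, 46.0]]), (19, [[-14.0, -57.0], [-10.0, -54.0], [2.0, -46.0]])]
-40 36 [(15, [[-14.0, 41.0], [-7.0, 45.0], [-0.0, 48.0]]), (21, [[-14.0, -58.0], [-7.0, -53.0], [7.0, -47.0]])]
-30 35 [(13, [[-14.0, 42.0], [-8.0, 44.0], [1.0, 47.0]]), (22, [[-14.0, -57.0], [-5.0, -53.0], [7.0, -46.0]])]
-20 20 [(11, [[-12.0, 44.0], [-6.0, 45.0], [2.0, 48.0]]), (9, [[-13.0, -51.0], [-4.0, -49.0], [6.0, -46.0]])]
```

Side depth of the gripper agrees with its true pose to about 3 mm, while the top view reads about 7 mm short in x. I'll correct the top-view positions by +7 in x. Now to grasp the brush.

>>> play_rows(deltas=[[0.2,-0.04,-0.4,0,0,0,1],[0,0,-0.6,0,0,0,1],[0,0,-0.6,0,0,0,1],[0,0,-0.5,0,0,0,1],[0,0,-0.25,0,0,0,1],[0,0,0,0,0,0,1],[0,0,0,0,0,0,-1],[0,0,0,0,0,0,-1]], squeeze=50)

```text
time_s: 2.6
eef_pos: [549.3, 59.5, 74.9]
ee_rot: [0.001, 0.201, 0.98, 0.0]
force: [-0.0, -0.0, 0.5]
grip_width: 0.749
```

>>> play_rows(deltas=[[0,0,0,0,0,0,-1],[0,0,0,0,0,0,-1],[0,0,0,0,0,0,-1],[0,0,0,0,0,0,-1],[0,0,0.3,0,0,0,-1],[0,0,0.5,0,0,0,-1],[0,0,0.5,0,0,0,-1],[0,0,0,0,0,0,-1]])

```text
time_s: 3.27
eef_pos: [550.2, 59.2, 128.9]
ee_rot: [0.003, 0.201, 0.98, 0.0]
force: [0.7, 0.2, -1.0]
grip_width: 0.385
```

>>> play_rows(deltas=[[0,0,0.9,0,0,0,-1],[0,0,0.9,0,0,0,-1],[-0.2,-0.9,0,0,0,0.6,-1],[-0.2,-0.9,0,0,0,0.6,-1],[-0.2,-0.9,0,0,0,0.6,-1],[-0.2,-0.9,0,0,0,0.6,-1],[-0.2,-0.9,0,0,0,0.6,-1],[-0.2,-0.9,0,0,0,0.6,-1]])

```text
time_s: 3.93
eef_pos: [499.6, -158.1, 196.5]
ee_rot: [-0.0, 0.013, 1.0, 0.0]
force: [0.9, 0.0, -1.6]
grip_width: 0.382
```

>>> play_rows(deltas=[[-0.2,-0.9,0,0,0,0.6,-1],[-0.2,-0.9,0,0,0,0.6,-1],[-0.2,-0.9,0,0,0,0,-1],[-0.2,-0.9,0,0,0,0,-1],[-0.2,-0.6,0,0,0,0,-1],[0,0,-0.5,0,0,0,-1],[0,0,-0.5,0,0,0,-1],[0,0,0,0,0,0,-1]])

```text
time_s: 4.6
eef_pos: [458.8, -323.7, 152.8]
ee_rot: [-0.003, -0.048, 0.999, 0.003]
force: [0.0, 0.3, -2.1]
grip_width: 0.383
```

```bash
python3 - <<'E'
from h import *
c=snap('side'); save(c,'b1.png',(150,180,400,384),3)
E
```

```text
(no output)
```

View pics/b1.png

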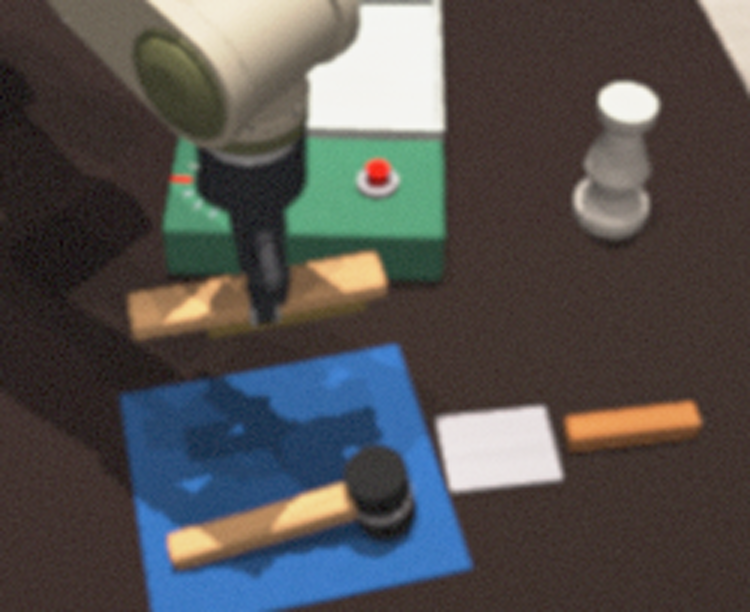

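The crop shows the brush held level over the mat at about (258,300), and the mallet undisturbed. Lowering the brush now.

>>> play_rows(deltas=[[0,0,-0.8,0,0,0,-1],[0,0,-0.8,0,0,0,-1],[0,0,-0.8,0,0,0,-1],[0,0,-0.5,0,0,0,-1],[0,0,-0.3,0,0,0,-1],[0,0,-0.1,0,0,0,-1],[0,0,0,0,0,0,-1],[0,0,0,0,0,0,-1]])

```text
time_s: 5.32
eef_pos: [461.3, -325.3, 26.8]
ee_rot: [0.001, -0.049, 0.999, -0.001]
force: [-0.6, -0.3, -0.8]
grip_width: 0.381
```

>>> play_rows(deltas=[[0,0,-0.1,0,0,0,-1],[0,0,0,0,0,0,-1]])

```text
time_s: 5.48
eef_pos: [460.8, -324.9, 21.9]
ee_rot: [0.0, -0.048, 0.999, -0.001]
force: [0.3, 0.9, -2.0]
grip_width: 0.387
```

>>> play_rows(deltas=[[0,0,-0.05,0,0,0,-1],[0,0,0,0,0,0,-1]])

```text
time_s: 5.65
eef_pos: [460.5, -324.7, 19.4]
ee_rot: [0.0, -0.048, 0.999, -0.0]
force: [0.2, -0.9, -1.5]
grip_width: 0.383
```

>>> play_rows(deltas=[[0,0,-0.02,0,0,0,1],[0,0,0,0,0,0,1],[0,0,0,0,0,0,1],[0,0,0,0,0,0,1],[0,0,0.6,0,0,0,1],[0,0,0.8,0,0,0,1],[0,0,0.8,0,0,0,1],[0,0,0.4,0,0,-0.6,1]])

```text
time_s: 6.32
eef_pos: [461.4, -325.5, 126.3]
ee_rot: [0.002, -0.017, 1.0, -0.002]
force: [-0.2, -0.6, -0.5]
grip_width: 0.999
```

>>> play_rows(deltas=[[0.2,-0.9,0,0,0,0,1],[0.2,-0.9,0,0,0,0,1],[0.2,-0.9,0,0,0,0,1],[0,0,0,0,0,0,1],[0,0,0,0,0,0,1]])

```text
time_s: 6.73
eef_pos: [484.2, -433.8, 121.7]
ee_rot: [-0.0, -0.016, 1.0, 0.0]
force: [0.4, 0.6, -0.6]
grip_width: 0.999
```

```bash
cat > g.py <<'E'
from h import *
from m import *
c=snap('side'); H=hsv(c); h,s,v=[H[...,i].astype(int) for i in range(3)]
w=(h>12)&(h<32)&(s>60)&(v>110)
P=cloud(c,region(w.astype(np.uint8),150,260,330,384)); 
print(sensors.sense()['eef_pos'])
for lo,hi in((25,36),(41,54)):
    Q=P[(P[:,2]>lo)&(P[:,2]<hi)].astype(np.float32)
    for nm,q in(('brush',Q[Q[:,1]>-375]),('mallet',Q[Q[:,1]<-375])):
        if len(q)>20: print(nm,lo,len(q),cv2.minAreaRect(np.ascontiguousarray(q[:,:2])),q.mean(0))
k=region((v<45).astype(np.uint8),255,325,300,365); D=cloud(c,k); D=D[(D[:,2]>55)&(D[:,2]<80)]; print('head',len(D),np.percentile(D,[3,50,97],axis=0))
save(c,'mal.png',(150,200,350,384),4)
E
python3 g.py
```

```text
[ 484.28427907 -432.50515405  121.9230391 ]
brush 25 686 ((461.6648864746094, -327.479736328125), (187.05514526367188, 36.114471435546875), 5.949196815490723) [ 450.77753  -330.95322    31.932703]
mallet 25 305 ((445.11346435546875, -438.270751953125), (129.63107299804688, 25.033323287963867), 4.682051658630371) [ 431.60303  -442.5181     30.614433]
mallet 41 77 ((494.6603088378906, -435.0137634277344), (38.38201904296875, 21.211444854736328), 6.873753547668457) [ 497.06104 -436.56387   43.71313]
head 150 [[ 515.00419702 -451.87662591   56.16947199]
 [ 528.45953193 -444.61560009   66.68435636]
 [ 552.24506928 -424.59441056   72.15906198]]
```

View pics/mal.png

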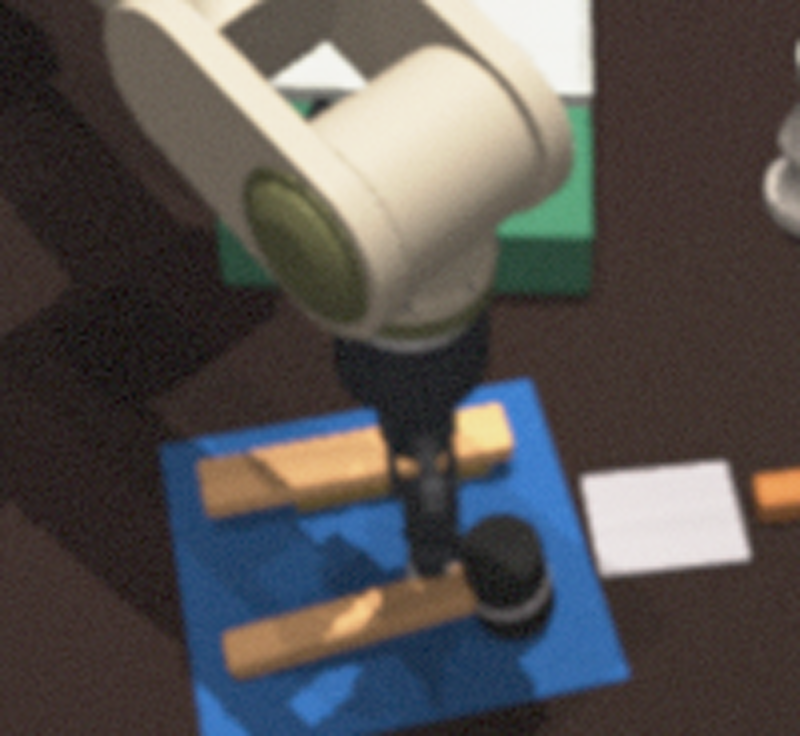

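The crop shows the brush lying on the mat, and the fingers straddling the handle behind the head. Descending and gripping.

>>> play_rows(deltas=[[0,0,-0.8,0,0,0,1],[0,0,-0.8,0,0,0,1],[0,0,-0.6,0,0,0,1],[0,0,-0.4,0,0,0,1],[0,0,0,0,0,0,1],[0,0,0,0,0,0,-1],[0,0,0,0,0,0,-1],[0,0,0,0,0,0,-1]], squeeze=110)

```text
time_s: 7.45
eef_pos: [485.2, -433.0, 20.4]
ee_rot: [0.001, -0.017, 1.0, -0.001]
force: [0.2, 0.0, -0.3]
grip_width: 0.604
```

>>> play_rows(deltas=[[0,0,0,0,0,0,-1],[0,0,0,0,0,0,-1],[0,0,0,0,0,0,-1],[0,0,0,0,0,0,-1],[0,0,0.3,0,0,0,-1],[0,0,0.8,0,0,0,-1],[0,0,0.8,0,0,0,-1],[0,0,0.8,0,0,0,-1]])

```text
time_s: 8.12
eef_pos: [484.1, -432.2, 128.0]
ee_rot: [-0.0, -0.017, 1.0, 0.0]
force: [0.1, -1.4, -2.7]
grip_width: 0.255
```

>>> play_rows(deltas=[[0,0,0.6,0,0,0.7,-1],[0.2,0.9,0,0,0,0.7,-1],[0.2,0.9,0,0,0,0.7,-1],[0.2,0.9,0,0,0,0.7,-1],[0.2,0.9,0,0,0,0.7,-1],[0.2,0.9,0,0,0,0.7,-1],[0.2,0.9,0,0,0,0.7,-1],[0.2,0.9,0,0,0,0.6,-1]])

```text
time_s: 8.78
eef_pos: [540.3, -178.8, 151.0]
ee_rot: [-0.0, -0.302, 0.953, 0.0]
force: [1.0, 0.6, -4.9]
grip_width: 0.261
```

>>> play_rows(deltas=[[0,0.6,0,0,0,0,-1],[0,0,0,0,0,0,-1],[0,0,0,0,0,0,-1],[0,0,0,0,0,0,-1]])

```text
time_s: 9.12
eef_pos: [540.4, -157.1, 150.8]
ee_rot: [-0.0, -0.3, 0.954, -0.0]
force: [-0.8, 0.1, -4.2]
grip_width: 0.257
```

```bash
python3 - <<'E'
from h import *
from m import *
c=snap('side'); save(c,'peg1.png',(200,170,360,290),5)
H=hsv(c); h,s,v=[H[...,i].astype(int) for i in range(3)]
R=((h<8)|(h>172))&(s>130)&(v>90)
for k in blobs(region(R,255,215,300,260),4): print('peg',k.mean((0,1)),plane(c,k.mean((0,1)),80))
P=cloud(c); p=sensors.sense()['eef_pos']; L=P-p
m=(np.hypot(L[:,0]-40,L[:,1]-28)<45)&(L[:,2]>-25)&(L[:,2]<60)
for z in range(-25,60,10):
    q=L[m&(L[:,2]>=z)&(L[:,2]<z+10)]
    if len(q)>8: print(z,len(q),np.percentile(q,[3,50,97],axis=0).round(1).tolist())
print(p)
E
```

```text
peg [276.5        238.95454545] [[ 583.76595406 -133.78972308   80.        ]]
-15 37 [[29.9, 8.8, -14.2], [47.2, 13.2, -9.1], [70.9, 29.9, -5.5]]
-5 35 [[33.9, 7.6, -4.1], [48.9, 11.4, 0.7], [65.7, 17.5, 4.6]]
5 27 [[37.9, 6.6, 5.6], [53.7, 10.0, 9.7], [66.4, 21.3, 13.9]]
15 32 [[0.2, 4.7, 16.8], [53.5, 10.9, 20.9], [66.7, 25.0, 24.9]]
25 19 [[0.5, 7.4, 25.2], [55.6, 12.6, 29.0], [66.8, 26.4, 34.0]]
45 64 [[-1.5, -9.1, 48.0], [52.2, 27.2, 51.6], [62.3, 45.3, 54.5]]
[ 540.37949036 -157.54388985  150.68684337]
```

View pics/peg1.png

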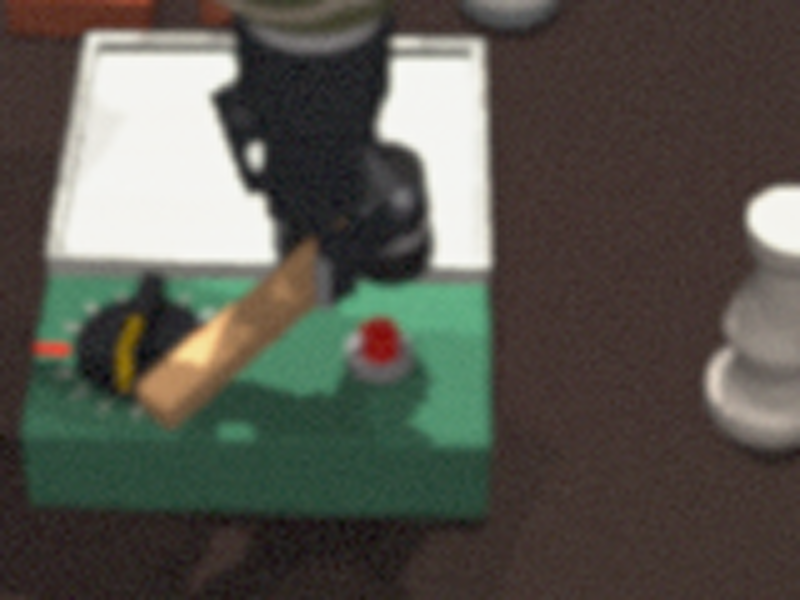

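The head (crop (395,210)) is aligned over the peg (380,340) to within a few mm. The handle passes clear of the dial in plan. Pressing down in stages.

>>> play_rows(deltas=[[0,0,-0.4,0,0,0,-1],[0,0,-0.4,0,0,0,-1],[0,0,-0.2,0,0,0,-1],[0,0,-0.15,0,0,0,-1],[0,0,-0.15,0,0,0,-1],[0,0,0,0,0,0,-1]])

```text
time_s: 9.67
eef_pos: [540.4, -157.0, 97.9]
ee_rot: [-0.0, -0.3, 0.954, 0.0]
force: [1.1, -0.6, -4.1]
grip_width: 0.251
```

>>> play_rows(deltas=[[0,0,-0.1,0,0,0,-1],[0,0,-0.1,0,0,0,-1],[0,0,-0.1,0,0,0,-1],[0,0,0,0,0,0,-1]])

```text
time_s: 10.0
eef_pos: [540.7, -157.0, 86.4]
ee_rot: [0.0, -0.3, 0.954, -0.0]
force: [-1.2, -1.0, -1.5]
grip_width: 0.262
```

>>> play_rows(deltas=[[0,0,-0.1,0,0,0,-1],[0,0,0,0,0,0,-1],[0,0,0,0,0,0,-1]])

```text
time_s: 10.25
eef_pos: [540.7, -156.8, 82.4]
ee_rot: [0.0, -0.3, 0.954, -0.0]
force: [0.3, -1.3, -1.0]
grip_width: 0.255
```

```bash
python3 - <<'E'
from h import *
c=snap('side'); save(c,'peg2.png',(200,180,340,285),5); s=sensors.sense(); print(s['eef_pos'],s['force'],s['wrist_torque'])
E
```

```text
[ 540.66907194 -156.69009122   82.4585026 ] [-0.77654491 -1.42475343 -1.52956564] [-0.32205197  0.02945641 -0.04993448]
```

View pics/peg2.png

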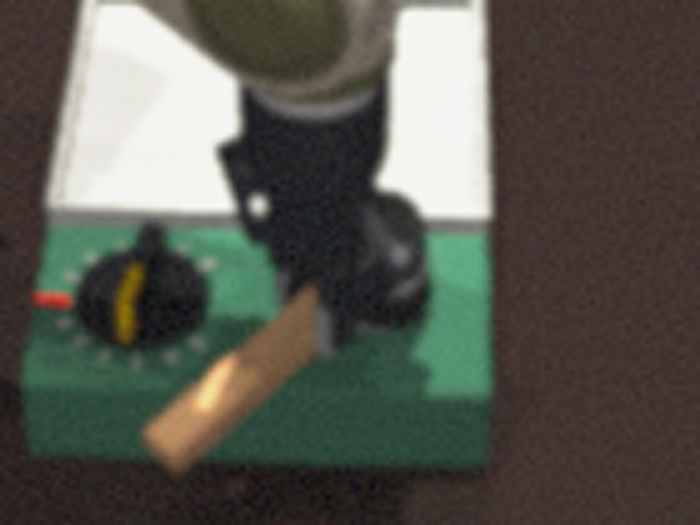

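>>> play_rows(deltas=[[0,0,-0.1,0,0,0,-1],[0,0,0,0,0,0,-1],[0,0,0,0,0,0,-1]], squeeze=120)

```text
time_s: 10.55
eef_pos: [541.3, -157.2, 80.1]
ee_rot: [0.001, -0.3, 0.954, -0.001]
force: [-3.9, -2.4, 12.4]
grip_width: 0.252
```

>>> play_rows(deltas=[[0,0,-0.1,0,0,0,-1],[0,0,0,0,0,0,-1],[0,0,0,0,0,0,-1]])

```text
time_s: 10.8
eef_pos: [541.0, -158.1, 77.9]
ee_rot: [0.001, -0.301, 0.954, -0.002]
force: [-14.8, -5.3, 28.4]
grip_width: 0.255
```

>>> play_rows(deltas=[[0,0,0.3,0,0,0,-1],[0,0,0.6,0,0,0,-1],[0,0,0.6,0,0,0,-1],[0,0,0.6,0,0,0,-1],[0,-0.6,0,0,0,0,-1],[0,-0.6,0,0,0,0,-1],[0,-0.6,0,0,0,0,-1],[0,0,0,0,0,0,-1]])

```text
time_s: 11.47
eef_pos: [540.1, -231.8, 157.7]
ee_rot: [-0.0, -0.299, 0.954, -0.0]
force: [-0.1, -0.6, -3.7]
grip_width: 0.253
```

```bash
python3 - <<'E'
from h import *
from m import *
c=snap('side'); save(c,'peg3.png',(190,180,350,300),4)
P=cloud(c); 
for r in((0,9),(14,17)):
    d=np.hypot(P[:,0]-583,P[:,1]+129); q=P[(d>=r[0])&(d<r[1])]; print(r,len(q),np.percentile(q[:,2],[10,50,90]))
E
```

```text
(0, 9) 2 [57.12830992 60.45532304 63.78233616]
(14, 17) 4 [59.18314799 60.65175614 62.182983  ]
```

View pics/peg3.png

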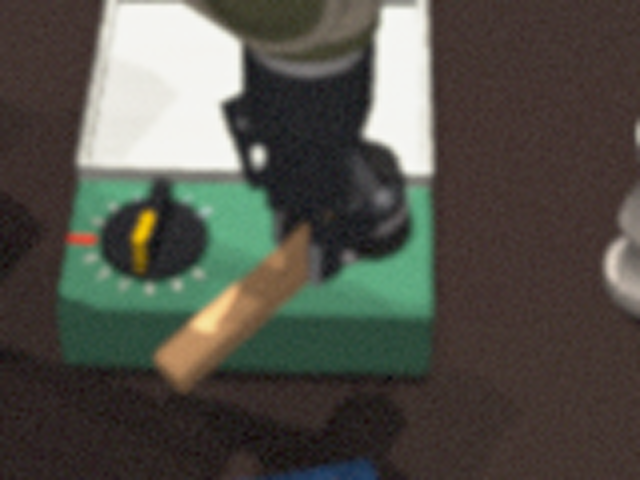

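>>> play_rows(deltas=[[-0.2,-0.9,0,0,0,-0.9,-1],[-0.2,-0.9,0,0,0,-0.9,-1],[-0.2,-0.9,0,0,0,-0.9,-1],[-0.2,-0.9,0,0,0,-0.9,-1],[-0.2,-0.9,0,0,0,-0.9,-1],[-0.3,-0.5,0,0,0,-0.9,-1],[0,0,0,0,0,0,-1],[0,0,0,0,0,0,-1]])

```text
time_s: 12.18
eef_pos: [488.2, -428.3, 157.5]
ee_rot: [-0.0, -0.022, 1.0, 0.001]
force: [0.1, 0.7, -4.9]
grip_width: 0.252
```

```bash
python3 - <<'E'
from h import *
from m import *
for n,b in(('side',(255,215,300,260)),('top',(300,175,325,200))):
    c=snap(n); H=hsv(c); h,s,v=[H[...,i].astype(int) for i in range(3)]
    R=((h<8)|(h>172))&(s>110)&(v>80)
    for k in blobs(region(R,*b),4): print(n,k.mean((0,1)),cv2.boundingRect(k),plane(c,k.mean((0,1)),80),plane(c,k.mean((0,1)),67))
    if n=='side': 
        a=cv2.resize(c['pixels'][215:265,225:305,::-1],None,fx=6,fy=6,interpolation=2); b2=cv2.resize(c['pixels'][270:370,190:330,::-1],None,fx=3,fy=3,interpolation=2)
        cv2.imwrite('pics/peg4.png',np.hstack([a,b2[:300,:300]]))
print(sensors.sense()['eef_pos'])
E
```

```text
side [278.  240.8] (276, 239, 5, 4) [[ 586.64105984 -141.25158648   80.        ]] [[ 588.94956062 -128.41191083   67.        ]]
top [310.36363636 185.63636364] (309, 184, 4, 4) [[ 572.57499152 -123.51053559   80.        ]] [[ 574.97176005 -125.32452222   67.        ]]
[ 489.12568041 -427.10863113  158.08857849]
```

View pics/peg4.png

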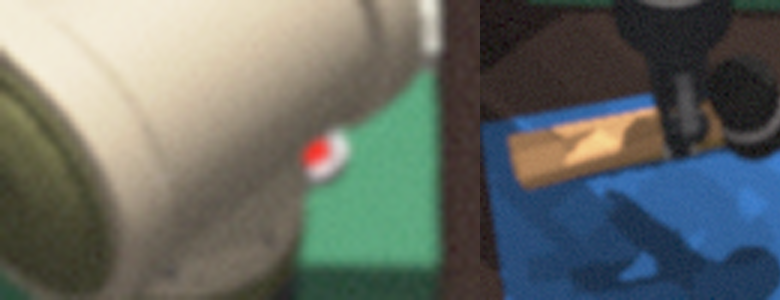

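The peg looks flush in its collar, a flat red disc in the ring. Setting the mallet down.

>>> play_rows(deltas=[[-0.1,-0.1,-0.8,0,0,0,-1],[0,0,-0.8,0,0,0,-1],[0,0,-0.8,0,0,0,-1],[0,0,-0.6,0,0,0,-1],[0,0,-0.2,0,0,0,-1],[0,0,-0.1,0,0,0,-1],[0,0,0,0,0,0,-1]])

```text
time_s: 12.87
eef_pos: [485.3, -432.2, 27.1]
ee_rot: [0.0, -0.023, 1.0, -0.0]
force: [-0.3, 0.1, -2.9]
grip_width: 0.254
```

>>> play_rows(deltas=[[0,0,-0.06,0,0,0,-1],[0,0,0,0,0,0,-1]])

```text
time_s: 13.03
eef_pos: [485.3, -433.2, 25.7]
ee_rot: [0.001, -0.023, 1.0, -0.001]
force: [0.9, -0.3, -1.7]
grip_width: 0.257
```

>>> play_rows(deltas=[[0,0,-0.06,0,0,0,-1],[0,0,0,0,0,0,-1]])

```text
time_s: 13.2
eef_pos: [485.6, -433.4, 23.7]
ee_rot: [0.001, -0.022, 1.0, -0.002]
force: [4.7, 1.5, 6.1]
grip_width: 0.25
```

>>> play_rows(deltas=[[0,0,0.02,0,0,0,1],[0,0,0,0,0,0,1],[0,0,0,0,0,0,1],[0,0,0,0,0,0,1],[0,0,0.8,0,0,0,1],[0,0,0.9,0,0,0,1],[0,0,0.9,0,0,-1,1],[0,0,0.9,0,0,-1,1]])

```text
time_s: 13.87
eef_pos: [484.3, -432.5, 164.1]
ee_rot: [-0.0, 0.085, 0.996, 0.0]
force: [0.5, -0.8, 0.1]
grip_width: 1.001
```

>>> play_rows(deltas=[[-0.1,0.9,0,0,0,-1,1],[-0.1,0.9,0,0,0,-1,1],[-0.1,0.9,0,0,0,-1,1],[-0.1,0.9,0,0,0,-1,1],[-0.1,0.9,0,0,0,-1,1],[-0.1,0.9,0,0,0,-1,1],[-0.1,0.9,0,0,0,-1,1],[-0.1,0.9,0,0,0,-1,1]])

```text
time_s: 14.53
eef_pos: [451.9, -143.1, 162.6]
ee_rot: [0.0, 0.483, 0.876, 0.0]
force: [0.1, -0.2, 0.3]
grip_width: 1.0
```

>>> play_rows(deltas=[[0,0,0,0,0,-1,1],[0,0,0,0,0,-1,1],[0,0,0,0,0,-1,1],[0,0,0,0,0,-1,1],[0,0,0,0,0,-1,1],[0,0,0,0,0,-1,1],[0,0,0,0,0,-1,1],[0,0,0,0,0,-1,1]])

```text
time_s: 15.2
eef_pos: [452.5, -144.7, 162.5]
ee_rot: [0.0, 0.797, 0.604, 0.0]
force: [-0.3, -0.1, -0.2]
grip_width: 1.002
```

```bash
cat > d.py <<'E'
from h import *
from m import *
import sys
for n,b in(('side',(200,215,255,260)),('top',(290,195,325,245))):
    c=snap(n); H=hsv(c); h,s,v=[H[...,i].astype(int) for i in range(3)]
    Y=(h>18)&(h<36)&(s>110)&(v>90)
    for k in blobs(region(Y,*b),2): print(n,'yel',k.mean((0,1)),len(k),[rect(c,k,z) for z in(92,80)])
    R=((h<8)|(h>172))&(s>110)&(v>80)
    for k in blobs(region(R,*b),2): print(n,'mark',plane(c,k.mean((0,1)),60))
    b2=(255,215,300,260) if n=='side' else (300,175,325,200)
    for k in blobs(region(R,*b2),4): print(n,'peg',k.mean((0,1)),cv2.boundingRect(k),plane(c,k.mean((0,1)),67))
    if n=='side':
        for k in blobs(region((v<60),*b),150): print(n,'disc',rect(c,k,68),cv2.boundingRect(k))
        save(c,sys.argv[1],(195,205,325,275),6)
s=sensors.sense(); print(s['eef_pos'],s['ee_rot'])
E
python3 d.py dial1.png
```

```text
side yel [226.0625 240.5   ] 32 [array([ 448.2, -132.7,   56.2,   12.6,   75.5]), array([ 448.4, -120.5,   57. ,   12.7,   75.5])]
side mark [[407.00718007 -94.78639419  60.        ]]
side peg [276.5 240.5] (273, 238, 8, 6) [[ 585.10131737 -126.71645894   67.        ]]
side disc [ 471.7 -100.8   93.9   38.3   85.7] (227, 226, 15, 25)
top peg [310.5 186. ] (309, 184, 4, 5) [[ 573.64692667 -125.8072652    67.        ]]
[ 452.47893095 -144.7153594   162.53759923] [3.03354772e-05 7.96085791e-01 6.05183783e-01 2.68969484e-05]
```

View pics/dial1.png

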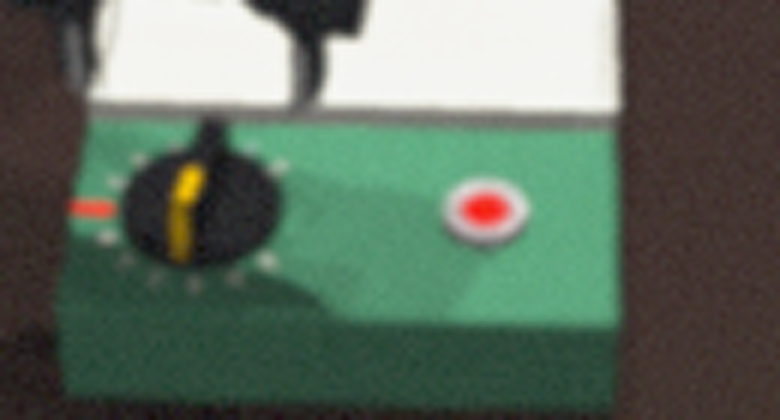

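```bash
python3 - <<'E'
from h import *
c=snap('side')
print('disc',plane(c,[195+201/6,205+207/6],68)); q=plane(c,[[230.3,225.8],[225.5,238.3]],92); print(q,np.degrees(np.arctan2(*(q[1]-q[0])[[1,0]])),q.mean(0))
print('peg',plane(c,[195+486/6,205+210/6],67))
E
```

```text
disc [[ 456.16198385 -106.27380736   68.        ]]
[[ 464.51693582  -78.23961769   92.        ]
 [ 447.96487147 -125.04160965   92.        ]] -109.47672823654872 [ 456.24090365 -101.64061367   92.        ]
peg [[ 584.05624162 -124.63253556   67.        ]]
```

>>> play_rows(deltas=[[0,1,0,0,0,0,1],[0.02,0,-0.6,0,0,-0.3,1],[0,0,-0.6,0,0,0,1],[0,0,-0.6,0,0,0,1],[0,0,-0.3,0,0,0,1],[0,0,-0.15,0,0,0,1],[0,0,0,0,0,0,1]], squeeze=40)

```text
time_s: 15.93
eef_pos: [452.9, -104.5, 71.7]
ee_rot: [-0.001, 0.805, 0.594, -0.0]
force: [-0.0, 0.2, -0.2]
grip_width: 0.999
```

>>> play_rows(deltas=[[0,0,0,0,0,0,-1],[0,0,0,0,0,0,-1],[0,0,0,0,0,0,-1],[0,0,0,0,0,0,-1],[0,0,0,0,0,0,-1],[0,0,0,0,0,0,-1],[0,0,0,0,0,0,-1]])

```text
time_s: 16.52
eef_pos: [451.2, -104.1, 72.7]
ee_rot: [-0.002, 0.805, 0.594, -0.002]
force: [-14.1, 2.3, 15.3]
grip_width: 0.155
```

>>> play_rows(deltas=[[-0.05,0,0.07,0,0,0,-1],[0,0,0,0,0,0,-1],[0,0,0,0,0,0,-1]])

```text
time_s: 16.77
eef_pos: [450.7, -104.0, 73.4]
ee_rot: [-0.001, 0.805, 0.593, -0.0]
force: [7.9, 0.0, -22.7]
grip_width: 0.152
```

>>> play_rows(deltas=[[0,0,0,0,0,-0.8,-1],[0,0,0,0,0,-0.9,-1],[0,0,0,0,0,-0.9,-1],[0,0,0,0,0,-0.9,-1],[0,0,0,0,0,-0.9,-1],[0,0,0,0,0,-0.9,-1],[0,0,0,0,0,-0.9,-1],[0,0,0,0,0,-0.7,-1]])

```text
time_s: 17.43
eef_pos: [448.3, -102.1, 73.3]
ee_rot: [-0.004, 0.963, 0.268, -0.003]
force: [-6.1, 10.4, -7.9]
grip_width: 0.153
```

>>> play_rows(deltas=[[0,0,0,0,0,-0.9,-1],[0,0,0,0,0,-0.9,-1],[0,0,0,0,0,-0.9,-1],[0,0,0,0,0,-0.9,-1],[0,0,0,0,0,-0.9,-1],[0,0,0,0,0,-0.9,-1],[0,0,0,0,0,-0.9,-1],[0,0,0,0,0,-0.5,-1]])

```text
time_s: 18.1
eef_pos: [447.7, -99.2, 73.3]
ee_rot: [-0.005, 0.996, -0.085, -0.005]
force: [-6.7, 30.6, -0.3]
grip_width: 0.152
```

>>> play_rows(deltas=[[0,0,0,0,0,0,-1],[0,0,0,0,0,0,-1]])

```text
time_s: 18.27
eef_pos: [447.7, -99.2, 73.3]
ee_rot: [-0.005, 0.997, -0.083, -0.005]
force: [-7.0, 28.5, -0.9]
grip_width: 0.147
```

>>> play_rows(deltas=[[0,0.12,0,0,0,0,-1],[0,0,0,0,0,0,-1],[0,0,0,0,0,0,1],[0,0,0,0,0,0,1],[0,0,0,0,0,0,1],[0,0,0,0,0,0,1],[0,0,0.8,0,0,0,1],[0,0,0.8,0,0,0,1]])

```text
time_s: 18.93
eef_pos: [450.7, -99.5, 139.4]
ee_rot: [-0.001, 0.997, -0.082, -0.001]
force: [1.4, -0.4, -0.4]
grip_width: 0.979
```

>>> play_rows(deltas=[[0,0,0.9,0,0,0,1],[0,1,0,0,0,0,1],[0,1,0,0,0,0,1],[0,1,0,0,0,0,1],[0,1,0,0,0,0,1],[0,1,0,0,0,0,1],[0,1,0,0,0,0,1],[0,1,0,0,0,0,1]])

```text
time_s: 19.6
eef_pos: [451.1, 182.2, 175.7]
ee_rot: [-0.0, 0.997, -0.082, 0.001]
force: [1.0, -0.8, 0.4]
grip_width: 1.0
```

```bash
sed -i 's/save(c,sys.argv\[1\],(195,205,325,275),6)/save(c,sys.argv[1],(195,205,325,275),6)/' d.py; python3 d.py dial2.png
```

```text
side yel [222.         232.72727273] 22 [array([ 440.2, -101.6,   27.3,   11.6,   -7.6]), array([440.3, -89. ,  27.7,  11.8,  -7.6])]
side peg [276.5   240.375] (273, 238, 8, 5) [[ 585.17627708 -126.24254276   67.        ]]
side disc [ 457.6 -107.7   69.3   65.2   82.4] (217, 231, 25, 19)
top yel [304.36842105 226.78947368] 19 [array([ 4.239e+02, -1.005e+02,  2.800e+01,  1.040e+01, -3.000e-01]), array([ 4.248e+02, -1.019e+02,  2.820e+01,  1.050e+01, -3.000e-01])]
top peg [310.5 185.8] (309, 184, 4, 4) [[ 574.3797735  -125.81210189   67.        ]]
[450.70256318 184.64645872 175.54396312] [-6.46526651e-04  9.96845647e-01 -7.93610345e-02  4.04499106e-04]
```

View pics/dial2.png

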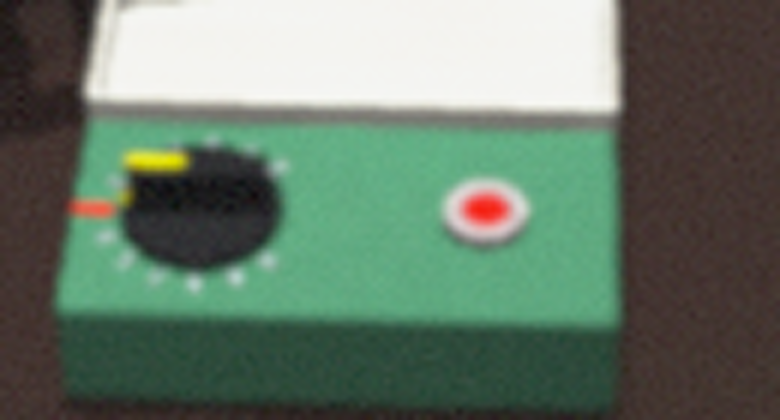

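The pointer now lines up with the red mark (yellow at crop (157,160), mark at (92,208)); the top view gives about 169° against 170.3° for zero. The peg is flush. Re-measuring the bricks.

```bash
cat > b.py <<'E'
from h import *
from m import *
for n in('top','side'):
    c=snap(n); H=hsv(c); h,s,v=[H[...,i].astype(int) for i in range(3)]
    for k in blobs((h<14)&(s>100)&(v>80),60):
        mm=np.zeros(h.shape,np.uint8); cv2.drawContours(mm,[k],-1,1,-1); P=cloud(c,mm); 
        m0=np.median(P,0)
        if not(200<m0[0]<750 and -110<m0[1]<600) or m0[2]<20: continue
        Q=P[P[:,2]>np.percentile(P[:,2],60)-4]; r=cv2.minAreaRect(np.ascontiguousarray(Q[:,:2].astype(np.float32)))
        print(n,k.mean((0,1)).round(0),'zmed',np.percentile(P[:,2],[50,90]).round(0),'depth',np.round(r[0],1),np.round(r[1]),round(r[2],1),'plane36',rect(c,k,36) if n=='top' else '','plane96',rect(c,k,96) if n=='top' else '')
print(sensors.sense()['eef_pos'])
E
python3 b.py
```

```text
top [162. 225.] zmed [36. 40.] depth [428.7 413.6] [100.  48.] 19.9 plane36 [426.5 410.4 110.1  58.7  19.1] plane96 [422.2 395.2 105.3  56.1  19.1]
top [196. 184.] zmed [36. 41.] depth [542.8 274.9] [164.  66.] 25.9 plane36 [582.3 292.2  71.7  51.6   2.2] plane96 [571.2 282.2  68.6  49.4   2.2]
side [255. 166.] zmed [31. 38.] depth [573.1 293.3] [53. 98.] 87.3 plane36  plane96 
side [216. 159.] zmed [30. 38.] depth [442.9 280.3] [106. 335.] 3.6 plane36  plane96 
[451.23064568 180.79925764 175.36314062]
```

>>> play_rows(deltas=[[0.7,0.7,0,0,0,0.4,1],[0.7,0.7,0,0,0,0.4,1],[0.7,0.7,0,0,0,0.3,1],[0.7,0.7,0,0,0,0,1],[0.12,0.02,-0.5,0,0,0,1],[0,0,-0.8,0,0,0,1],[0,0,-0.8,0,0,0,1],[0,0,0,0,0,0,1]])

```text
time_s: 20.47
eef_pos: [565.9, 290.2, 84.9]
ee_rot: [0.002, 1.0, -0.026, -0.005]
force: [-1.3, 0.2, -0.6]
grip_width: 0.994
```

>>> play_rows(deltas=[[0.05,0.1,-0.6,0,0,0,1],[0,0,-0.6,0,0,0,1],[0,0,-0.4,0,0,0,1],[0,0,-0.2,0,0,0,1],[0,0,0,0,0,0,1],[0,0,0,0,0,0,1]], squeeze=60)

```text
time_s: 20.97
eef_pos: [571.1, 296.5, 21.0]
ee_rot: [-0.0, 1.0, -0.025, 0.001]
force: [0.2, 1.0, 0.6]
grip_width: 1.001
```

>>> play_rows(deltas=[[0,0,0,0,0,0,-1],[0,0,0,0,0,0,-1],[0,0,0,0,0,0,-1],[0,0,0,0,0,0,-1],[0,0,0,0,0,0,-1],[0,0,0,0,0,0,-1]])

```text
time_s: 21.47
eef_pos: [570.7, 297.0, 20.6]
ee_rot: [-0.0, 1.0, -0.025, 0.001]
force: [-1.1, -1.8, 5.2]
grip_width: 0.543
```

Gripped too high; reopening and going 12 mm lower.

>>> play_rows(deltas=[[0,0,0,0,0,0,1],[0,0,0,0,0,0,1],[0,0,0,0,0,0,1],[-0.05,0,-0.2,0,0,0,1],[0,0,-0.12,0,0,0,1],[0,0,0,0,0,0,1],[0,0,0,0,0,0,-1],[0,0,0,0,0,0,-1]])

```text
time_s: 22.13
eef_pos: [568.2, 296.9, 6.4]
ee_rot: [0.0, 1.0, -0.025, -0.0]
force: [-0.1, -0.1, -0.9]
grip_width: 0.747
```

>>> play_rows(deltas=[[0,0,0,0,0,0,-1],[0,0,0,0,0,0,-1],[0,0,0,0,0,0,-1],[0,0,0,0,0,0,-1],[0,0,0.3,0,0,0,-1],[0,0,0.7,0,0,0,-1],[0,0,0.8,0,0,0,-1],[0,0,0,0,0,0,-1]])

```text
time_s: 22.8
eef_pos: [570.6, 297.8, 85.2]
ee_rot: [-0.002, 1.0, -0.025, 0.005]
force: [1.1, 0.1, -0.7]
grip_width: 0.551
```

>>> play_rows(deltas=[[0,0,0.8,0,0,0,-1],[0,0,0.8,0,0,-0.3,-1],[0.1,-0.8,0,0,0,-0.3,-1],[0.1,-0.8,0,0,0,-0.3,-1],[0.1,-0.8,0,0,0,-0.25,-1],[0.1,-0.8,0,0,0,0,-1],[0.1,-0.8,0,0,0,0,-1],[0.1,-0.8,0,0,0,0,-1]])

```text
time_s: 23.47
eef_pos: [591.7, 103.3, 142.3]
ee_rot: [0.0, 0.996, -0.085, -0.001]
force: [0.1, 0.1, -3.9]
grip_width: 0.549
```

>>> play_rows(deltas=[[0.1,-0.8,0,0,0,0,-1],[0.1,-0.7,0,0,0,0,-1],[0,0,0,0,0,0,-1],[0,0,0,0,0,0,-1],[0,0,0,0,0,0,-1],[0,0,0,0,0,0,-1]])

```text
time_s: 23.97
eef_pos: [599.8, 46.0, 142.4]
ee_rot: [-0.0, 0.996, -0.084, -0.0]
force: [0.2, 0.7, -3.2]
grip_width: 0.553
```

```bash
python3 b.py; python3 -c "
from h import *
save(snap('side'),'c1.png',(170,120,340,260),4)"
```

```text
top [162. 225.] zmed [35. 40.] depth [428.6 413.2] [100.  49.] 19.5 plane36 [425.9 410.5 111.1  58.5  19.5] plane96 [421.6 395.3 106.3  56.   19.5]
top [194. 224.] zmed [35. 40.] depth [435.  295.8] [49. 99.] 77.1 plane36 [432.9 292.8 110.   58.3 -12.8] plane96 [428.2 282.7 105.2  55.8 -12.8]
side [286. 177.] zmed [168. 173.] depth [635.5  36.1] [47. 32.] 80.5 plane36  plane96 
side [264. 176.] zmed [170. 173.] depth [571.4  33.7] [74. 37.] 83.0 plane36  plane96 
side [216. 160.] zmed [31. 38.] depth [439.1 353. ] [106. 194.] 3.0 plane36  plane96 
[599.91385     45.99884545 142.44858973]
```

View pics/c1.png

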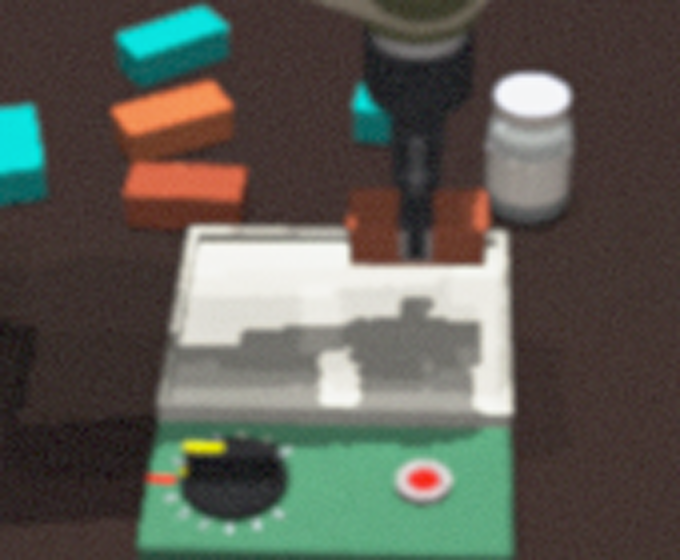

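```bash
python3 -c "
from h import *
c=snap('side'); p=plane(c,[[298,176.75],[298.5,223],[210,222.5],[216.8,176.8]],70); print(p,p.mean(0))"
```

```text
[[697.50844322 144.1385704   70.        ]
 [656.95519833 -69.37993213  70.        ]
 [409.25832252 -33.20579551  70.        ]
 [440.59253461 180.0363389   70.        ]] [551.07862467  55.39729541  70.        ]
```

>>> play_rows(deltas=[[0.1,0,-0.6,0,0,0,-1],[0,0,-0.5,0,0,0,-1],[0,0,-0.3,0,0,0,-1],[0,0,-0.2,0,0,0,-1],[0,0,-0.1,0,0,0,-1],[0,0,0,0,0,0,-1],[0,0,0,0,0,0,-1]])

```text
time_s: 24.75
eef_pos: [604.6, 45.0, 75.3]
ee_rot: [0.0, 0.996, -0.085, 0.001]
force: [0.6, 0.4, -1.9]
grip_width: 0.548
```

>>> play_rows(deltas=[[0,0,-0.06,0,0,0,-1],[0,0,0,0,0,0,-1],[0,0,0,0,0,0,-1]])

```text
time_s: 25.0
eef_pos: [604.3, 44.9, 72.5]
ee_rot: [0.0, 0.996, -0.085, 0.0]
force: [-0.5, -0.8, -2.5]
grip_width: 0.553
```

>>> play_rows(deltas=[[0,0,-0.06,0,0,0,-1],[0,0,0,0,0,0,-1],[0,0,0,0,0,0,-1]])

```text
time_s: 25.25
eef_pos: [604.1, 44.9, 69.6]
ee_rot: [0.0, 0.996, -0.085, -0.0]
force: [0.9, -0.5, -3.1]
grip_width: 0.551
```

>>> play_rows(deltas=[[0,0,-0.05,0,0,0,-1],[0,0,0,0,0,0,-1],[0,0,0,0,0,0,-1]])

```text
time_s: 25.5
eef_pos: [604.1, 44.9, 67.6]
ee_rot: [-0.0, 0.996, -0.085, -0.0]
force: [0.0, 0.6, -3.2]
grip_width: 0.55
```

>>> play_rows(deltas=[[0,0,-0.05,0,0,0,-1],[0,0,0,0,0,0,-1],[0,0,0,0,0,0,-1]])

```text
time_s: 25.75
eef_pos: [604.4, 44.9, 67.0]
ee_rot: [0.0, 0.996, -0.085, 0.0]
force: [-3.8, -0.7, 7.1]
grip_width: 0.55
```

>>> play_rows(deltas=[[0,0,0,0,0,0,1],[0,0,0,0,0,0,1],[0,0,0,0,0,0,1],[0,0,0.6,0,0,0,1],[0,0,0.8,0,0,0,1],[0,0,0.8,0,0,0,1],[-0.52,0.78,0,0,0,-0.25,1],[-0.52,0.78,0,0,0,-0.25,1]])

```text
time_s: 26.42
eef_pos: [563.3, 107.0, 155.4]
ee_rot: [-0.0, 0.994, -0.113, 0.002]
force: [-0.2, 1.3, -1.1]
grip_width: 0.998
```

>>> play_rows(deltas=[[-0.52,0.78,0,0,0,0,1],[-0.52,0.78,0,0,0,0,1],[-0.52,0.78,0,0,0,0,1],[-0.52,0.78,0,0,0,0,1],[-0.52,0.78,0,0,0,0,1],[-0.52,0.78,0,0,0,0,1],[0,0,-0.7,0,0,0,1],[0,0,-0.7,0,0,0,1]])

```text
time_s: 27.08
eef_pos: [437.4, 296.5, 98.3]
ee_rot: [-0.001, 0.994, -0.109, 0.002]
force: [0.9, 0.3, -1.6]
grip_width: 1.003
```

>>> play_rows(deltas=[[0,0,0,0,0,0,1],[0,0,0,0,0,0,1]])

```text
time_s: 27.25
eef_pos: [437.4, 294.4, 97.5]
ee_rot: [0.0, 0.994, -0.111, -0.001]
force: [-0.4, 1.8, 1.1]
grip_width: 1.002
```

```bash
python3 b.py
```

```text
top [265. 177.] zmed [ 96. 100.] depth [598.9  40.8] [38. 95.] 80.5 plane36 [610.3  38.7 100.5  42.7  -8.4] plane96 [598.   39.7  96.1  40.8  -8.4]
side [276. 198.] zmed [92. 97.] depth [611.1  37.8] [44. 92.] 82.4 plane36  plane96 
side [216. 159.] zmed [31. 38.] depth [441.  337.2] [105. 221.] 4.4 plane36  plane96 
[438.73310603 294.57151855  99.22708025]
```

>>> play_rows(deltas=[[0,0,-0.7,0,0,0,1],[0,0,-0.7,0,0,0,1],[0,0,-0.5,0,0,0,1],[0,0,-0.35,0,0,0,1],[0,0,0,0,0,0,1],[0,0,0,0,0,0,1]])

```text
time_s: 27.85
eef_pos: [438.6, 294.6, 8.8]
ee_rot: [-0.0, 0.994, -0.111, 0.001]
force: [-0.1, -0.4, -0.6]
grip_width: 1.001
```

>>> play_rows(deltas=[[0,0,0,0,0,0,-1],[0,0,0,0,0,0,-1],[0,0,0,0,0,0,-1],[0,0,0,0,0,0,-1],[0,0,0,0,0,0,-1],[0,0,0,0,0,0,-1],[0,0,0.3,0,0,0,-1],[0,0,0.8,0,0,0,-1]])

```text
time_s: 28.52
eef_pos: [435.5, 293.6, 49.2]
ee_rot: [0.002, 0.994, -0.111, -0.003]
force: [-0.1, 0.5, -3.7]
grip_width: 0.549
```

>>> play_rows(deltas=[[0,0,0.8,0,0,0,-1],[0,0,0.8,0,0,0,-1],[0,0,0.7,0,0,0,-1],[0.27,-0.9,0,0,0,0.25,-1],[0.27,-0.9,0,0,0,0.25,-1],[0.27,-0.9,0,0,0,0,-1],[0.27,-0.9,0,0,0,0,-1],[0.27,-0.9,0,0,0,0,-1]])

```text
time_s: 29.18
eef_pos: [491.6, 112.8, 143.9]
ee_rot: [0.0, 0.996, -0.085, -0.0]
force: [0.6, -0.2, -2.7]
grip_width: 0.554
```

>>> play_rows(deltas=[[0,0,0,0,0,0,-1],[0,0,0,0,0,0,-1],[0,0,0,0,0,0,-1]])

```text
time_s: 29.43
eef_pos: [491.4, 114.7, 143.7]
ee_rot: [-0.0, 0.996, -0.085, -0.0]
force: [0.7, -0.4, -3.6]
grip_width: 0.549
```

>>> play_rows(deltas=[[0.03,-0.1,-0.6,0,0,0,-1],[0,0,-0.5,0,0,0,-1],[0,0,-0.4,0,0,0,-1],[0,0,-0.2,0,0,0,-1],[0,0,-0.1,0,0,0,-1],[0,0,0,0,0,0,-1],[0,0,0,0,0,0,-1]])

```text
time_s: 30.02
eef_pos: [493.3, 111.0, 72.4]
ee_rot: [-0.0, 0.996, -0.085, 0.001]
force: [-0.1, -0.4, -2.8]
grip_width: 0.554
```

>>> play_rows(deltas=[[0,0,-0.05,0,0,0,-1],[0,0,0,0,0,0,-1],[0,0,0,0,0,0,-1]])

```text
time_s: 30.27
eef_pos: [493.1, 110.6, 70.1]
ee_rot: [-0.0, 0.996, -0.085, 0.0]
force: [-0.2, 0.5, -3.3]
grip_width: 0.551
```

>>> play_rows(deltas=[[0,0,-0.05,0,0,0,-1],[0,0,0,0,0,0,-1],[0,0,0,0,0,0,-1]])

```text
time_s: 30.52
eef_pos: [493.3, 110.6, 69.2]
ee_rot: [-0.0, 0.996, -0.085, 0.001]
force: [-6.2, -1.0, 11.1]
grip_width: 0.547
```

>>> play_rows(deltas=[[0,0,0,0,0,0,1],[0,0,0,0,0,0,1],[0,0,0,0,0,0,1],[0,0,0.6,0,0,0,1],[0,0,0.8,0,0,0,1],[0,0,0.8,0,0,0,1],[-0.17,0.84,0,0,0,0.6,1],[-0.17,0.84,0,0,0,0.6,1]])

```text
time_s: 31.18
eef_pos: [480.4, 177.8, 157.6]
ee_rot: [-0.0, 1.0, -0.022, 0.002]
force: [0.0, 0.6, -0.5]
grip_width: 0.997
```

>>> play_rows(deltas=[[-0.17,0.84,0,0,0,0.6,1],[-0.17,0.84,0,0,0,0.6,1],[-0.17,0.84,0,0,0,0.6,1],[-0.17,0.84,0,0,0,0.6,1],[-0.17,0.84,0,0,0,0.6,1],[-0.17,0.84,0,0,0,0.7,1],[-0.17,0.84,0,0,0,0,1],[0,0,0,0,0,0,1]])

```text
time_s: 31.85
eef_pos: [429.8, 417.5, 155.4]
ee_rot: [-0.001, 0.985, 0.173, 0.0]
force: [0.1, 0.5, 0.6]
grip_width: 0.996
```

```bash
python3 b.py
```

```text
top [165. 227.] zmed [36. 41.] depth [426.1 380.8] [96. 66.] 30.0 plane36 [421.5 399.   88.8  36.5  29.1] plane96 [417.4 384.3  84.9  35.   29.1]
top [246. 208.] zmed [ 96. 100.] depth [486.1 106.4] [39. 93.] 80.8 plane36 [493.1 107.1  96.6  43.6  -9.2] plane96 [485.8 105.1  92.4  41.7  -9.2]
top [265. 177.] zmed [ 96. 100.] depth [598.7  40.8] [39. 94.] 81.5 plane36 [610.3  38.6 100.5  42.8  -8.4] plane96 [597.9  39.7  96.1  40.9  -8.4]
side [276. 198.] zmed [93. 97.] depth [610.9  36.9] [44. 93.] 81.7 plane36  plane96 
side [237. 187.] zmed [93. 97.] depth [498. 106.] [50. 95.] 80.5 plane36  plane96 
side [214. 150.] zmed [29. 37.] depth [435.6 412.3] [102.  58.] 22.4 plane36  plane96 
[431.22948234 413.67499189 155.25946273]
```

>>> play_rows(deltas=[[0,0,-0.8,0,0,0,1],[0,0,-0.8,0,0,0,1],[0,0,-0.8,0,0,0,1],[0,0,-0.6,0,0,0,1],[0,0,-0.4,0,0,0,1],[0,0,-0.25,0,0,0,1],[0,0,0,0,0,0,1],[0,0,0,0,0,0,1]])

```text
time_s: 32.62
eef_pos: [432.3, 412.6, 10.3]
ee_rot: [-0.0, 0.985, 0.17, 0.0]
force: [0.3, -0.2, -0.8]
grip_width: 0.998
```

>>> play_rows(deltas=[[0,0,0,0,0,0,-1],[0,0,0,0,0,0,-1],[0,0,0,0,0,0,-1],[0,0,0,0,0,0,-1],[0,0,0,0,0,0,-1],[0,0,0,0,0,0,-1]])

```text
time_s: 33.12
eef_pos: [432.2, 413.3, 10.9]
ee_rot: [-0.0, 0.985, 0.171, 0.001]
force: [-1.2, 0.0, 6.3]
grip_width: 0.548
```

>>> play_rows(deltas=[[0,0,0.4,0,0,0,-1],[0,0,0.9,0,0,0,-1],[0,0,0.9,0,0,0,-1],[0,0,0.9,0,0,0,-1],[0,0,0.9,0,0,0,-1],[0.1,-0.89,0,0,0,-0.6,-1],[0.1,-0.89,0,0,0,-0.6,-1],[0.1,-0.89,0,0,0,-0.6,-1]])

```text
time_s: 33.78
eef_pos: [443.2, 305.0, 169.8]
ee_rot: [0.0, 0.997, 0.076, 0.0]
force: [1.8, -0.7, -3.3]
grip_width: 0.55
```

>>> play_rows(deltas=[[0.1,-0.89,0,0,0,-0.6,-1],[0.1,-0.89,0,0,0,-0.6,-1],[0.1,-0.89,0,0,0,-0.6,-1],[0.1,-0.89,0,0,0,-0.6,-1],[0.1,-0.89,0,0,0,-0.7,-1],[0.1,-0.89,0,0,0,0,-1],[0.1,-0.89,0,0,0,0,-1],[0.1,-0.89,0,0,0,0,-1]])

```text
time_s: 34.45
eef_pos: [475.3, 19.7, 169.7]
ee_rot: [-0.0, 0.996, -0.085, -0.0]
force: [0.7, 0.7, -3.6]
grip_width: 0.549
```

>>> play_rows(deltas=[[0,0,0,0,0,0,-1],[0,0,0,0,0,0,-1],[0,0,0,0,0,0,-1]])

```text
time_s: 34.7
eef_pos: [475.4, 21.6, 169.5]
ee_rot: [-0.0, 0.996, -0.085, -0.0]
force: [-0.6, -0.2, -3.2]
grip_width: 0.547
```

>>> play_rows(deltas=[[0.04,0,-0.7,0,0,0,-1],[0,0,-0.7,0,0,0,-1],[0,0,-0.5,0,0,0,-1],[0,0,-0.3,0,0,0,-1],[0,0,-0.2,0,0,0,-1],[0,0,0,0,0,0,-1],[0,0,0,0,0,0,-1]])

```text
time_s: 35.28
eef_pos: [477.5, 21.9, 74.1]
ee_rot: [-0.0, 0.996, -0.084, 0.0]
force: [-0.0, 0.5, -2.6]
grip_width: 0.548
```

>>> play_rows(deltas=[[0,0,-0.05,0,0,0,-1],[0,0,0,0,0,0,-1],[0,0,0,0,0,0,-1]])

```text
time_s: 35.53
eef_pos: [477.6, 21.4, 72.2]
ee_rot: [0.0, 0.996, -0.085, 0.001]
force: [-0.4, 0.0, -2.9]
grip_width: 0.545
```

>>> play_rows(deltas=[[0,0,-0.05,0,0,0,-1],[0,0,0,0,0,0,-1],[0,0,0,0,0,0,-1]])

```text
time_s: 35.78
eef_pos: [477.8, 21.3, 70.9]
ee_rot: [0.0, 0.996, -0.085, 0.001]
force: [-3.8, 0.5, 8.8]
grip_width: 0.549
```

>>> play_rows(deltas=[[0,0,0,0,0,0,1],[0,0,0,0,0,0,1],[0,0,0,0,0,0,1],[0,0,0,0,0,0,1],[0,0,0.6,0,0,0,1],[0,0,0.8,0,0,0,1],[0,0,0.8,0,0,0,1],[0,0,0.8,0,0,0,1]])

```text
time_s: 36.45
eef_pos: [477.1, 21.4, 191.1]
ee_rot: [-0.0, 0.996, -0.085, -0.0]
force: [-0.6, 0.1, -0.5]
grip_width: 1.003
```

>>> play_rows(deltas=[[-0.4,0.9,0,0,0,0,1],[-0.4,0.9,0,0,0,0,1],[-0.4,0.9,0,0,0,0,1],[-0.4,0.9,0,0,0,0,1],[-0.4,0.9,0,0,0,0,1],[-0.2,0.9,0,0,0,0,1],[0,0.9,0,0,0,0,1],[0,0.9,0,0,0,0,1]])

```text
time_s: 37.12
eef_pos: [388.6, 311.2, 190.0]
ee_rot: [-0.0, 0.996, -0.085, 0.0]
force: [0.5, 0.8, 0.6]
grip_width: 1.003
```

>>> play_rows(deltas=[[0,0,0,0,0,0,1],[0,0,0,0,0,0,1]])

```text
time_s: 37.28
eef_pos: [388.9, 310.4, 189.3]
ee_rot: [0.0, 0.997, -0.084, -0.0]
force: [0.1, -0.0, 0.2]
grip_width: 1.001
```

```bash
python3 b.py; python3 d.py dial9.png; python3 -c "
from h import *
a=snap('side');t=snap('top')
f=lambda c,b,s:cv2.resize(c['pixels'][b[1]:b[3],b[0]:b[2],::-1],None,fx=s,fy=s,interpolation=2)
cv2.imwrite('pics/fin.png',np.hstack([f(a,(180,140,330,384),2),f(t,(100,110,420,354),1.55)[:,:490].copy() if 0 else cv2.resize(t['pixels'][140:270,210:420,::-1],(490,488))]))"
```

```text
top [277. 209.] zmed [ 96. 100.] depth [486.1  -3.7] [40. 93.] 80.9 plane36 [493.2  -7.8  98.6  43.9  -8.8] plane96 [485.9  -4.7  94.3  42.   -8.8]
top [246. 208.] zmed [ 97. 100.] depth [486.4 106.5] [39. 92.] 80.7 plane36 [492.8 107.1  97.2  43.6  -9.2] plane96 [485.5 105.2  93.   41.7  -9.2]
top [265. 177.] zmed [ 96. 100.] depth [598.7  40.7] [39. 95.] 80.8 plane36 [610.3  38.8 100.6  42.4  -9.2] plane96 [597.9  39.8  96.2  40.6  -9.2]
side [240. 211.] zmed [93. 97.] depth [497.6  -6.9] [44. 94.] 81.6 plane36  plane96 
side [276. 198.] zmed [93. 97.] depth [610.1  36.5] [42. 93.] 79.5 plane36  plane96 
side [237. 187.] zmed [93. 98.] depth [497.8 105.3] [50. 95.] 83.8 plane36  plane96 
[389.30604574 308.70188419 189.50892701]
side yel [222.         232.72727273] 22 [array([ 440.2, -101.6,   27.3,   11.6,   -7.6]), array([440.3, -89. ,  27.7,  11.8,  -7.6])]
side mark [[409.7060081  -95.87719565  60.        ]]
side peg [276.5   240.375] (273, 238, 8, 5) [[ 585.17627708 -126.24254276   67.        ]]
side disc [ 457.4 -109.7   65.4   65.3   -7.6] (217, 232, 25, 18)
top yel [304.3 226.5] 20 [array([ 4.256e+02, -1.005e+02,  3.140e+01,  1.040e+01, -3.000e-01]), array([ 4.265e+02, -1.019e+02,  3.170e+01,  1.050e+01, -3.000e-01])]
top peg [310.36363636 185.63636364] (309, 184, 4, 4) [[ 574.97176005 -125.32452222   67.        ]]
[389.59598833 308.30586668 189.7378099 ] [ 9.30071743e-05  9.96320151e-01 -8.57096694e-02 -2.76378038e-06]
```

View pics/fin.png

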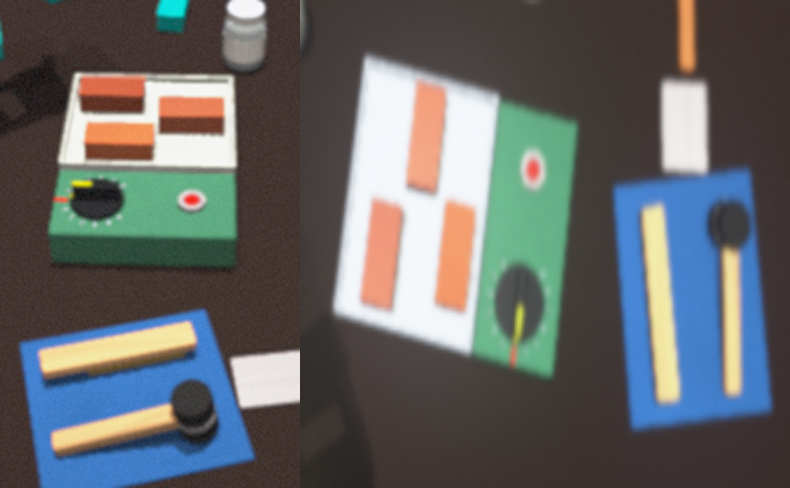

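```bash
python3 -c "
from rig import order
print(order.finish_job())"
```

```text
the job is handed in; nothing more can be done
None
```

I finished the whole sequence and handed the job in at about 37 s on the robot's clock; it reports no verdict.

- **Brush:** moved to the free half of the mat.
- **Peg:** driven down with the mallet, and the mallet put back on the mat.
- **Dial:** turned about 82° clockwise to the red mark while the pan was empty.
- **Bricks:** the three terracotta bricks present were each lowered onto the pan floor until contact, then released. The turquoise look-alikes, jar, baluster and trowel were never approached.

**Last checks**
- **Bricks:** all three lie flat inside the rim, with their tops reading about 96 mm. The last one reads about 25 mm from where I released it, nearer the -y rim. It may have slid on release or been knocked. It is still flat and inside, so I left it.
- **Peg:** looks flush with its collar.
- **Dial:** the top view puts the pointer at about 170.1° against 170.3° for zero. The jaw angle on release agrees to about 1°. A rough side-view estimate came out about 11° off; its yellow patch includes the bar's end face, so I did not rely on it.
- **Brush and mallet:** both resting on the mat.
- **Robot:** the gripper is clear of everything.

**Cameras:** the two views disagreed by about 10 mm in x. I corrected them using the gripper's known position and contacts.

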